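# Set out the lanes of a cassette board with a spacer gauge

## Robot

A 7-joint arm with a two-finger parallel gripper is mounted at the origin on a cart in front of the work surface, level with it; the furniture and walls round the work are solid. World frame = base frame: x ahead of the robot, y to its left, z up, the work surface at z = 0. Lengths are in m, angles in degrees, forces in N, time in s.
With the tool pointing down it reaches from about 0.35 to 0.9 m from the base axis. Payload 7.2 kg.
Tool frame: the origin (TCP) lies midway between the tips of the shut fingers; the grasp point (between the pads) lies 19 mm behind it; z points along the fingers, y is the line along which they close (so a half turn about z gives the same grasp; the last joint's range is limited). The gripper opens to 88 mm and grips with 3 to 60 N. Pads are 20 mm wide; open, the fingers measure 115 mm over their backs; the gripper's body (75 mm by 178 mm) begins 61 mm behind the grasp point.
Start: joints at [-76.444, 23.554, -0.728, 91.456, 0.321, 64.991, -4.71], TCP at [0.188, 0.596, 0.223] pointing down, gripper open.
Joint ranges: [-169.25, 169.25], [-16.82, 113.86], [-84.01, 82.57], [7.8, 145.47], [-59.2, 239.2], [7.22, 106.19], [-163.78, 163.78]. Speed limits (degrees/s): [136.94, 136.94, 172.46, 172.46, 180, 180, 180].

## Interface

Orientations are given as a 3x3 rotation matrix whose columns are the frame's x, y, z axes.
In Python, from bench import arm gives the robot as it stands. The module is installed in compiled form; this text tells all that it offers.
- The arm moves only by the tool arm_command, never from a script. Its argument "targets" is a list of rows, each an object of numbers: "claw": the opening, from -1 (shut) to 1 (fully open); "x", "y", "z": the shift along the tool's x, y, z in m; "turn": the turn about the tool's z in rad. In form: [{"claw": .., "x": .., "y": .., "z": .., "turn": ..}, ...]. A call has 1 to 8 rows; each row is the pose to reach, as a shift and turn from the pose commanded when the call began, along the tool's axes at that moment; what a row does not reach only later rows make up. A row lasts 1/8 s, in which the tool goes at most 62.5 mm and 10.7 degrees, less where a joint would pass 70% of its speed; a pose out of reach is approached as far as the arm can. A call with a gripper value outside its range is refused whole. The fingers move at their own pace and stop on an object; "squeeze" is the grip in N (left out, the last holds). Time passes only in rows, so rows that repeat a pose let the fingers close. It gives the time, the measured TCP pose, the force, the opening and the grip force at its end, in the units of the state.
- arm.state(): the state, without advancing time (a new reading comes with each control period).
- arm.grab_frame(name): name is "scene" or "top" or "wrist"; returns a dict with "frame" (480x640x3 uint8, blue, green, red), "depth" (480x640 float32, m along the optical axis (not along the pixel's ray), 0 where there is no reading), "fx", "fy", "cx", "cy" (pixels), "k1" (the pictures are not rectified: a ray, as slopes to the right and down, at radius r is drawn at 1 + k1 r^2 times it, then the intrinsics apply), "world_to_cam" (4x4, takes a point from world to camera coordinates). Camera axes: x right, y down, z forward; pixel columns grow to the right and rows downward; lengths in m; the calibration is good to about 2 mm. A picture is of the moment at which its call begins.
- arm.close_job(): hands the job in; it is judged then, once.
The state is a dict: "clock": time; "qpos": joint angles; "joint_vel": joint speeds; "tau": joint torques, N m; "tool_pos": TCP position; "tcp_rot": TCP orientation; "wrist_force": force on the tool from outside, world axes, zero at the start; "ft_torque": the same for the moment, N m; "width": finger opening in m; "gripper_force": force on a finger pad.
Only numpy, scipy, OpenCV 4.12 (cv2) and the standard library are available. Lean on these libraries where they do the work, as an engineer would, in place of code of your own. Each camera call takes 0.05 s, during which the arm holds its last target. There are 200 camera calls.

## Task

Pull the drawer right out to its stop, take out the spacer gauge, and with it set out the lane dividers that are there on the white board, in the order red, yellow, green, blue from the end stop, skipping any that are missing: for each, stand the spacer in the channel with one long side up against the stop or the last divider, and stand the next divider snug and parallel against its other long side, paper label towards the stop, before you step the spacer on. All dividers must end upright in the channel, square to the row, with one spacer width of clear gap before each; then lay the spacer flat back in the drawer and push the drawer fully home, leaving the red-capped dropper bottle undisturbed.

Things in the scene. Friction and masses are not known exactly. Their poses are not given: they have to be found in the camera images.
- lane_board: White lane board, 116 (x) x 380 (y) x 8 mm, fixed to the table, edged front and back by a fixed aluminium lip that is 8 mm wide and rises 5 mm above the board's surface; the channel between the lips is 100 mm wide and runs along the board's y. A dark steel end stop, 16 mm thick and 10 mm high above the board's surface, closes the +y (left) end. Origin: centre of the underside; the surface is 8 mm higher. The board's other end is open.
- stop_face (a point): Point on the board's surface, middle of the channel, at the inner face of the end stop (170 mm along the board's +y from its origin). The row runs from here along the board's -y.
- spacer: Spacer gauge: aluminium plate 90 (x) x 50 (y) x 14 mm with a black grip rib on top, 60 mm long (along x), 12 mm thick (y), its top 48 mm above the plate's underside. Origin: centre of the underside. The 50 mm (y) measure sets the gap; it may be turned half round. About 0.2 kg. Starts in the drawer, rib roughly along the drawer's travel.
- drawer (a joint): Drawer travel in m: 0 fully home, 0.13 at its stop; starts home or up to 12 mm open. It slides straight out along the -x of the drawer unit; friction about 1.5 N plus damping of 4 N per m/s; it stays where it is left.
- gauge_unit: Grey sheet-metal drawer unit, 200 (x) x 170 (y) x 80 mm high, fixed to the table, its front facing the robot (-x). Origin: centre of the underside. Its drawer has a white front, 12 mm thick, 168 mm wide, its top edge 78 mm above the table. A label roll stands on its top at the back.
- drawer_handle (a point): Middle of the drawer's horizontal steel bar handle: 11 mm thick, 90 mm long (along y, posts 40 mm either side of the middle), 60 mm above the table, its axis 40 mm in front of the drawer's face. Moves with the drawer.
- drawer_floor (a point): Point on the upper side of the drawer's floor, 10 mm above the table, 64 mm behind the back of the drawer front, mid-width. Moves with the drawer. Inside, the drawer is 142 mm wide, with side walls 46 mm high above the table (4 mm thick); with the drawer at its stop some 124 mm of floor behind the front lie uncovered, the rest is under the unit's top.
- divider_red: Divider with a red upright blade (may be absent): grey foot 90 (x) x 30 (y) x 14 mm; on it along x the blade, 8 mm thick, whose middle 50 mm rise as a grip tab to 52 mm above the underside (the rest, 84 mm long, to 33 mm). Origin: centre of the underside. A white paper label is on the blade's +y side only (the side to the robot's left at the start), so +y must face the end stop. About 0.18 kg. Starts upright on the table behind the lane board.
- divider_yellow: Divider with a yellow upright blade (may be absent): grey foot 90 (x) x 30 (y) x 14 mm; on it along x the blade, 8 mm thick, whose middle 50 mm rise as a grip tab to 52 mm above the underside (the rest, 84 mm long, to 33 mm). Origin: centre of the underside. A white paper label is on the blade's +y side only (the side to the robot's left at the start), so +y must face the end stop. About 0.18 kg. Starts upright on the table behind the lane board.
- divider_green: Divider with a green upright blade (may be absent): grey foot 90 (x) x 30 (y) x 14 mm; on it along x the blade, 8 mm thick, whose middle 50 mm rise as a grip tab to 52 mm above the underside (the rest, 84 mm long, to 33 mm). Origin: centre of the underside. A white paper label is on the blade's +y side only (the side to the robot's left at the start), so +y must face the end stop. About 0.18 kg. Starts upright on the table behind the lane board.
- divider_blue: Divider with a blue upright blade (may be absent): grey foot 90 (x) x 30 (y) x 14 mm; on it along x the blade, 8 mm thick, whose middle 50 mm rise as a grip tab to 52 mm above the underside (the rest, 84 mm long, to 33 mm). Origin: centre of the underside. A white paper label is on the blade's +y side only (the side to the robot's left at the start), so +y must face the end stop. About 0.18 kg. Starts upright on the table behind the lane board.
- bottle_b: Bystander: upright white dropper bottle with a red cap, 27 mm across, 82 mm high, light and easily tipped. Origin: centre of its underside. Not to be tipped or moved.
Mind the look-alikes: they are no part of the job. What is shaped like the divider_green but pink is not meant.

How it is judged (in metres and radians):
On the way, in this order (a step that is already met when the one before it is completed fails the run):
1. the drawer is pulled out to its stop (value of joint drawer above 0.126 m), for 0.2 s.
2. the red divider stands on the lane board, its label side against the spacer, whose other long side is against the stop or the divider before (y of spacer in the frame of divider_red between 0.037 and 0.0435 m and x of spacer in the frame of divider_red between -0.02 and 0.02 m and z of spacer in the frame of divider_red between -0.004 and 0.004 m and z of divider_red in the frame of lane_board between 0.004 and 0.012 m and angle between the y axis of spacer and the y axis of divider_red, either way round below 0.08 rad and y of stop_face in the frame of divider_red between 0.06 and 0.071 m), for 0.2 s.
3. the yellow divider stands on the lane board, its label side against the spacer, whose other long side is against the stop or the divider before (y of spacer in the frame of divider_yellow between 0.037 and 0.0435 m and x of spacer in the frame of divider_yellow between -0.02 and 0.02 m and z of spacer in the frame of divider_yellow between -0.004 and 0.004 m and z of divider_yellow in the frame of lane_board between 0.004 and 0.012 m and angle between the y axis of spacer and the y axis of divider_yellow, either way round below 0.08 rad and (y of stop_face in the frame of divider_yellow between 0.06 and 0.071 m or (y of divider_red in the frame of divider_yellow between 0.075 and 0.086 m and x of divider_red in the frame of divider_yellow between -0.02 and 0.02 m))), for 0.2 s.
4. the green divider stands on the lane board, its label side against the spacer, whose other long side is against the stop or the divider before (y of spacer in the frame of divider_green between 0.037 and 0.0435 m and x of spacer in the frame of divider_green between -0.02 and 0.02 m and z of spacer in the frame of divider_green between -0.004 and 0.004 m and z of divider_green in the frame of lane_board between 0.004 and 0.012 m and angle between the y axis of spacer and the y axis of divider_green, either way round below 0.08 rad and (y of stop_face in the frame of divider_green between 0.06 and 0.071 m or (y of divider_red in the frame of divider_green between 0.075 and 0.086 m and x of divider_red in the frame of divider_green between -0.02 and 0.02 m) or (y of divider_yellow in the frame of divider_green between 0.075 and 0.086 m and x of divider_yellow in the frame of divider_green between -0.02 and 0.02 m))), for 0.2 s.
5. the blue divider stands on the lane board, its label side against the spacer, whose other long side is against the stop or the divider before (y of spacer in the frame of divider_blue between 0.037 and 0.0435 m and x of spacer in the frame of divider_blue between -0.02 and 0.02 m and z of spacer in the frame of divider_blue between -0.004 and 0.004 m and z of divider_blue in the frame of lane_board between 0.004 and 0.012 m and angle between the y axis of spacer and the y axis of divider_blue, either way round below 0.08 rad and (y of stop_face in the frame of divider_blue between 0.06 and 0.071 m or (y of divider_red in the frame of divider_blue between 0.075 and 0.086 m and x of divider_red in the frame of divider_blue between -0.02 and 0.02 m) or (y of divider_yellow in the frame of divider_blue between 0.075 and 0.086 m and x of divider_yellow in the frame of divider_blue between -0.02 and 0.02 m) or (y of divider_green in the frame of divider_blue between 0.075 and 0.086 m and x of divider_green in the frame of divider_blue between -0.02 and 0.02 m))), for 0.2 s.
At the end, for the whole second after the job is handed in: Dividers present upright, label to the stop, at rest, released on the board, within 9 mm of mid-channel and 0.08 rad of square; first centre 65 mm from the stop, each next 80 mm on (within 3.5 mm); spacer flat on the drawer floor; drawer within 5 mm of closed (z of divider_red in the frame of lane_board between 0.004 and 0.012 m and y of stop_face in the frame of divider_red between 0.0615 and 0.0685 m and angle between the y axis of each of divider_red, divider_yellow, divider_green, divider_blue and the y axis of lane_board, either way round below 0.08 rad and angle between each of divider_red, divider_yellow, divider_green, divider_blue's own z axis and vertical below 0.08 rad and linear speed of each of divider_red, divider_yellow, divider_green, divider_blue, spacer below 0.01 m/s and x of divider_red in the frame of lane_board between -0.009 and 0.009 m and z of divider_yellow in the frame of lane_board between 0.004 and 0.012 m and (y of stop_face in the frame of divider_yellow between 0.0615 and 0.0685 m or (y of divider_red in the frame of divider_yellow between 0.0765 and 0.0835 m and x of divider_red in the frame of divider_yellow between -0.02 and 0.02 m)) and x of divider_yellow in the frame of lane_board between -0.009 and 0.009 m and z of divider_green in the frame of lane_board between 0.004 and 0.012 m and (y of stop_face in the frame of divider_green between 0.0615 and 0.0685 m or (y of divider_red in the frame of divider_green between 0.0765 and 0.0835 m and x of divider_red in the frame of divider_green between -0.02 and 0.02 m) or (y of divider_yellow in the frame of divider_green between 0.0765 and 0.0835 m and x of divider_yellow in the frame of divider_green between -0.02 and 0.02 m)) and x of divider_green in the frame of lane_board between -0.009 and 0.009 m and z of divider_blue in the frame of lane_board between 0.004 and 0.012 m and (y of stop_face in the frame of divider_blue between 0.0615 and 0.0685 m or (y of divider_red in the frame of divider_blue between 0.0765 and 0.0835 m and x of divider_red in the frame of divider_blue between -0.02 and 0.02 m) or (y of divider_yellow in the frame of divider_blue between 0.0765 and 0.0835 m and x of divider_yellow in the frame of divider_blue between -0.02 and 0.02 m) or (y of divider_green in the frame of divider_blue between 0.0765 and 0.0835 m and x of divider_green in the frame of divider_blue between -0.02 and 0.02 m)) and x of divider_blue in the frame of lane_board between -0.009 and 0.009 m and x of spacer in the frame of drawer_floor between -0.065 and 0.075 m and y of spacer in the frame of drawer_floor between -0.055 and 0.055 m and z of spacer in the frame of drawer_floor between -0.005 and 0.008 m and angle between spacer's own z axis and vertical below 0.1 rad and value of joint drawer below 0.005 m); the robot touches nothing.
It fails at once if the red-capped dropper bottle is tipped or pushed away (angle between bottle_b's own z axis and vertical above 0.5 rad or distance of bottle_b from where it was at the start of the episode above 0.04 m).
Of divider_red, divider_yellow, divider_green, divider_blue only 3 to 4 are there at a start; the rules pass over those that are not, and their reading is None.
At some moment in a run one of divider_red, divider_yellow, divider_green, divider_blue may be knocked a few centimetres aside while the robot is not near it.
Once in a run the grip may slacken for a moment while it holds something.
It also fails if it takes over 210 s, if anything falls off the work surface, if the arm or the gripper's body presses on something with over 40 N, if the wrist force passes 120 N, or if a joint passes its speed limit or range.

## Working session

There is one attempt and no reset: what is moved stays moved. The work goes in short steps, Python scripts to look and compute and a tool call to move; the robot and the scene stay as the last step left them, time stands still between calls to the robot, and variables do not carry over. Pictures are saved under pics/ and viewed, at most 14 in all, crops included, and the job is handed in when it is done.

Besides the shell and the picture viewer there is one more tool, called after "Call:" as name(argument=value, ...), one argument or row to a line, values as JSON. arm_command: Moves the arm, as the interface text tells. Its arguments: {"type":"object","properties":{"targets":{"type":"array"},"squeeze":{"type":"number"}},"required":["targets"]}

```bash
mkdir -p pics; cat > h.py <<'E'
import numpy as np, cv2
from bench import arm
def grab(n,save=None):
    f=arm.grab_frame(n)
    if save: cv2.imwrite('pics/'+save+'.png',f['frame'])
    return f
def cam(f):
    T=np.array(f['world_to_cam']); R=T[:3,:3]; return R,-R.T@T[:3,3]
def und(f,uv):
    uv=np.atleast_2d(np.array(uv,float)); d=np.c_[(uv[:,0]-f['cx'])/f['fx'],(uv[:,1]-f['cy'])/f['fy']]
    s=d.copy()
    for _ in range(20): s=d/(1+f['k1']*(s**2).sum(1,keepdims=True))
    return s
def ray(f,uv,z):
    R,c=cam(f); s=und(f,uv); d=np.c_[s,np.ones(len(s))]@R
    return c+d*((z-c[2])/d[:,2])[:,None]
def dep(f,uv):
    R,c=cam(f); uv=np.atleast_2d(np.array(uv,float)); s=und(f,uv); z=f['depth'][uv[:,1].astype(int),uv[:,0].astype(int)]
    return c+(np.c_[s,np.ones(len(s))]*z[:,None])@R
def cloud(f):
    v,u=np.mgrid[0:480,0:640]; return dep(f,np.c_[u.ravel(),v.ravel()]).reshape(480,640,3)
E
python3 - <<'E'
from h import *
for n in('scene','top'):
    f=grab(n,n+'0'); R,c=cam(f); print(n,c,R[2],f['fx'],f['k1'],(f['depth']>0).mean())
s=arm.state(); print(s)
E
```

```text
scene [ 1.56157607 -0.2177489   0.81699262] [-0.7865217   0.2248561  -0.57517244] 601.3198785329755 -0.020895428689430215 0.9864518229166667
top [0.39092672 0.08294512 0.92071745] [ 0.21164709 -0.02903853 -0.97691467] 435.8909579606292 -0.018360576345546276 0.9960709635416667
{'clock': 0.1, 'qpos': array([-76.44282427,  23.59486185,  -0.72794796,  91.49732358,
         0.32068333,  64.98930793,  -4.71075602]), 'joint_vel': array([ 0.05426021, -0.0803496 , -0.05625664, -0.19151035,  0.03466974,
       -0.02752392,  0.00208409]), 'tau': array([ 2.90590651e-03, -5.89105904e+01,  6.43970780e-01, -2.91714120e+01,
       -5.37612999e-02,  1.44630944e-02,  6.20979313e-05]), 'tool_pos': array([0.18748252, 0.59576342, 0.22191321]), 'tcp_rot': array([[-9.53901265e-01,  3.00120430e-01, -3.22181660e-04],
       [ 3.00120587e-01,  9.53900317e-01, -1.34882114e-03],
       [-9.74795939e-05, -1.38333554e-03, -9.99999038e-01]]), 'wrist_force': array([ 0.31443323, -0.63079408, -0.59525436]), 'ft_torque': array([0.01698022, 0.04193355, 0.00838458]), 'gripper_force': 0.0, 'width': 0.08750263072259604}
```

View pics/top0.png

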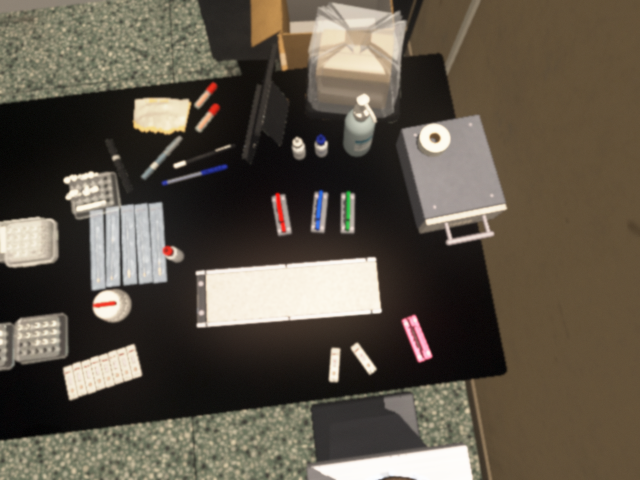

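View pics/scene0.png

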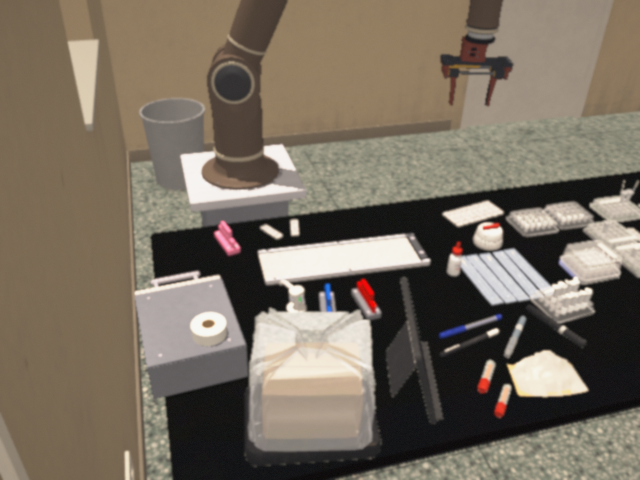

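```bash
cat >> h.py <<'E'
def mask(f,lo,hi,box=None,amin=15):
    hsv=cv2.cvtColor(f['frame'],cv2.COLOR_BGR2HSV); m=cv2.inRange(hsv,lo,hi)
    if box: k=np.zeros_like(m);k[box[1]:box[3],box[0]:box[2]]=255; m&=k
    return m
COL={'red':((0,150,80),(8,255,255)),'blue':((100,120,60),(125,255,255)),'green':((50,120,40),(85,255,255)),'pink':((150,60,80),(175,255,255))}
def big(m):
    cs=cv2.findContours(m,cv2.RETR_EXTERNAL,cv2.CHAIN_APPROX_NONE)[0]; return max(cs,key=cv2.contourArea)
def rect(P):
    "centre, long-axis angle (deg, from world x), sides of world xy points"
    (cx,cy),(w,h),a=cv2.minAreaRect((P[:,:2]*1000).astype(np.float32))
    if w<h: a+=90;w,h=h,w
    return round(cx,1),round(cy,1),round((a+90)%180-90,1),round(w,1),round(h,1)
E
python3 - <<'E'
from h import *
f=grab('top'); C=cloud(f)
for c in('red','blue','green'):
    m=mask(f,*COL[c],(260,185,370,240)); ys,xs=np.where(m>0); p=C[ys,xs]
    t=p[(p[:,2]>.044)&(p[:,2]<.06)]
    print(c,len(p),'allz',np.percentile(p[:,2],[5,50,95]).round(3),'tab',len(t),rect(t) if len(t) else 0, 'ray@.05',rect(ray(f,np.c_[xs,ys],.045)))
m=mask(f,*COL['pink'],(390,300,450,370)); ys,xs=np.where(m>0); print('pink',rect(C[ys,xs]))
hsv=cv2.cvtColor(f['frame'],cv2.COLOR_BGR2HSV)
m=cv2.inRange(hsv,(0,0,150),(40,80,255)); k=np.zeros_like(m);k[250:335,190:390]=255
c=big(m&k)[:,0]; print('board white',rect(ray(f,c,.008)))
# board region by height .004-.025
r=(C[...,2]>.004)&(C[...,2]<.025)&(k>0); print('board ht',rect(C[r]), np.median(C[r][:,2]))
s=np.zeros_like(m);s[265:335,185:220]=255; q=(s>0)&(C[...,2]>.0145)&(C[...,2]<.03);print('stop',q.sum(),rect(C[q]),np.median(C[q][:,2]))
u=np.zeros_like(m);u[100:260,380:520]=255; q=(u>0)&(C[...,2]>.072)&(C[...,2]<.09); print('unit',rect(C[q]),np.median(C[q][:,2]))
q=(u>0)&(C[...,2]>.09); print('roll',rect(C[q]),C[q][:,2].max())
h=np.zeros_like(m);h[205:250,440:500]=255; q=(h>0)&(C[...,2]>.045)&(C[...,2]<.07); print('handle',q.sum(),rect(C[q]),np.median(C[q][:,2]))
b=np.zeros_like(m);b[240:270,155:190]=255; q=(b>0)&(C[...,2]>.065);print('bottle',rect(C[q]),C[q][:,2].max())
b=np.zeros_like(m);b[90:165,335:385]=255; q=(b>0)&(C[...,2]>.05);print('soap',rect(C[q]),C[q][:,2].max())
b=np.zeros_like(m);b[130:165,285:335]=255; q=(b>0)&(C[...,2]>.03);print('droppers',rect(C[q]),C[q][:,2].max())
b=np.zeros_like(m);b[40:165,235:295]=255; q=(b>0)&(C[...,2]>.03);print('screen',rect(C[q]),C[q][:,2].max())
E
```

```text
red 167 allz [0.016 0.049 0.054] tab 90 (659.6, 154.9, 3.5, 48.1, 7.7) ray@.05 (656.6, 154.4, 3.2, 84.8, 9.9)
blue 155 allz [0.029 0.05  0.054] tab 92 (655.0, 73.1, -12.5, 48.8, 8.0) ray@.05 (653.0, 73.5, -13.8, 83.5, 9.9)
green 142 allz [0.003 0.051 0.054] tab 88 (647.1, 13.1, -7.8, 50.4, 6.4) ray@.05 (644.0, 12.2, -7.7, 84.9, 8.4)
pink (355.6, -19.6, -82.9, 194.9, 95.4)
board white (493.6, 158.5, 87.3, 381.8, 119.1)
board ht (495.5, 158.7, 82.8, 413.6, 174.3) 0.008736230330268213
stop 400 (500.3, 323.9, -2.4, 114.6, 43.8) 0.017959962449392297
unit (729.0, -192.9, 4.2, 284.4, 205.4) 0.08018914590484727
roll (600.6, -73.0, -19.5, 499.6, 154.0) 0.9207174484319182
handle 537 (571.3, -237.6, -76.4, 138.1, 60.6) 0.06374256932437361
bottle (499.0, 233.9, 56.7, 371.0, 15.0) 0.9207174484319182
soap (624.9, -6.6, -8.5, 489.2, 108.1) 0.9207174484319182
droppers (602.0, 97.6, -6.1, 416.7, 74.2) 0.9207174484319182
screen (684.7, 154.1, 3.3, 594.7, 108.6) 0.9207174484319182
```

```bash
cat >> h.py <<'E'
def blob(f,C,box,lo,hi):
    "largest connected blob of points with lo<z<hi within pixel box"
    q=((C[...,2]>lo)&(C[...,2]<hi)&(f['depth']>0)).astype(np.uint8); k=np.zeros_like(q);k[box[1]:box[3],box[0]:box[2]]=1
    n,l,s,_=cv2.connectedComponentsWithStats(q*k); i=1+np.argmax(s[1:,4]); return C[l==i]
E
python3 - <<'E'
from h import *
f=grab('top'); C=cloud(f)
for n,b,lo,hi in [('unit',(385,100,515,245),.074,.086),('roll',(400,110,470,165),.09,.3),('handle',(440,205,500,250),.05,.075),('bottle',(155,240,190,270),.06,.12),
 ('soap',(335,90,385,165),.05,.3),('drop1',(288,130,308,165),.03,.2),('drop2',(310,130,332,165),.03,.2),('screen',(235,40,295,165),.03,.5),('pink',(395,305,440,365),.02,.08),('board',(185,250,390,335),.004,.025),('stop',(190,265,212,335),.0145,.03)]:
    p=blob(f,C,b,lo,hi); print(n,len(p),rect(p),'xr',p[:,0].min().round(3),p[:,0].max().round(3),'yr',p[:,1].min().round(3),p[:,1].max().round(3),'z',np.median(p[:,2]).round(3),p[:,2].max().round(3))
# drawer front white
m=mask(f,(0,0,140),(40,70,255),(390,190,515,240)); c=big(m)[:,0]; print('front',rect(ray(f,c,.078)))
E
```

```text
unit 7287 (695.5, -211.8, 4.3, 214.8, 171.9) xr 0.583 0.808 yr -0.304 -0.119 z 0.08 0.086
roll 702 (753.9, -176.9, -54.1, 61.5, 60.3) xr 0.723 0.786 yr -0.208 -0.146 z 0.105 0.109
handle 539 (568.1, -234.0, -85.1, 131.9, 47.6) xr 0.541 0.595 yr -0.298 -0.166 z 0.064 0.075
bottle 77 (598.2, 384.1, -29.4, 18.1, 17.2) xr 0.589 0.608 yr 0.375 0.394 z 0.066 0.084
soap 2106 (827.1, -26.7, 66.2, 106.8, 98.4) xr 0.764 0.875 yr -0.094 0.011 z 0.115 0.197
drop1 164 (796.9, 101.7, 66.8, 25.3, 22.6) xr 0.785 0.808 yr 0.088 0.114 z 0.052 0.084
drop2 161 (795.8, 51.5, 89.5, 24.8, 21.2) xr 0.785 0.806 yr 0.039 0.064 z 0.048 0.083
screen 1812 (876.5, 158.3, -16.3, 204.5, 62.6) xr 0.776 0.982 yr 0.115 0.213 z 0.088 0.168
pink 262 (365.5, -91.5, 13.7, 83.1, 8.7) xr 0.325 0.406 yr -0.105 -0.079 z 0.04 0.055
board 10088 (493.0, 157.8, 86.7, 382.6, 120.7) xr 0.427 0.56 yr -0.033 0.351 z 0.009 0.022
stop 385 (502.7, 336.8, -2.4, 101.7, 16.7) xr 0.452 0.553 yr 0.328 0.347 z 0.018 0.022
front (595.4, -213.4, 82.9, 177.1, 102.3)
```

Call:
arm_command(
  targets=[
    {"claw": -1,"x": -0.304,"y": -0.333,"z": 0.03,"turn": -0.38},
    {"claw": -1,"x": -0.304,"y": -0.333,"z": 0.03,"turn": -0.38},
    {"claw": -1,"x": -0.304,"y": -0.333,"z": 0.03,"turn": -0.38},
    {"claw": -1,"x": -0.304,"y": -0.333,"z": 0.03,"turn": -0.38},
    {"claw": -1,"x": -0.304,"y": -0.333,"z": 0.03,"turn": -0.38},
    {"claw": -1,"x": -0.304,"y": -0.333,"z": 0.03,"turn": -0.38},
    {"claw": -1,"x": -0.304,"y": -0.333,"z": 0.03,"turn": -0.38},
    {"claw": -1,"x": -0.304,"y": -0.333,"z": 0.03,"turn": -0.38},
  ],
)

```text
clock: 1.2
tool_pos: [0.3787, 0.1837, 0.1926]
tcp_rot: [[-0.998, -0.069, 0.0], [-0.069, 0.998, -0.001], [-0.0, -0.001, -1.0]]
wrist_force: [0.3, 0.7, -0.7]
width: 0.0113
gripper_force: 0.0
```

Call:
arm_command(
  targets=[
    {"claw": -1,"x": -0.158,"y": -0.418,"z": 0.07},
    {"claw": -1,"x": -0.158,"y": -0.418,"z": 0.07},
    {"claw": -1,"x": -0.158,"y": -0.418,"z": 0.07},
    {"claw": -1,"x": -0.158,"y": -0.418,"z": 0.07},
    {"claw": -1,"x": -0.158,"y": -0.418,"z": 0.07},
    {"claw": -1,"x": -0.158,"y": -0.418,"z": 0.07},
    {"claw": -1,"x": -0.158,"y": -0.418,"z": 0.07},
    {"claw": -1,"x": -0.158,"y": -0.418,"z": 0.07},
  ],
)

```text
invalid input at $.targets[0]: expected keys claw, x, y, z, turn
```

```bash
python3 - <<'E'
from h import *
s=arm.state(); print(s['tool_pos'],s['tcp_rot'][:,1],s['width'])
f=grab('wrist','wr1'); R,c=cam(f); print(c,R)
C=cloud(f); p=blob(f,C,(0,0,640,480),.05,.07); print(rect(p),len(p))
E
```

```text
[0.37867232 0.18370679 0.19262788] [-6.94884095e-02  9.97582608e-01 -5.48721573e-04] 0.011291450645685035
[0.31042256 0.17837526 0.35510151] [[-6.89954705e-02  9.97616970e-01 -7.90638610e-05]
 [ 9.64114281e-01  6.66987809e-02  2.56972618e-01]
 [ 2.56365518e-01  1.76537201e-02 -9.66418681e-01]]
(367.6, -92.1, 12.5, 48.5, 9.3) 395
```

View pics/wr1.png

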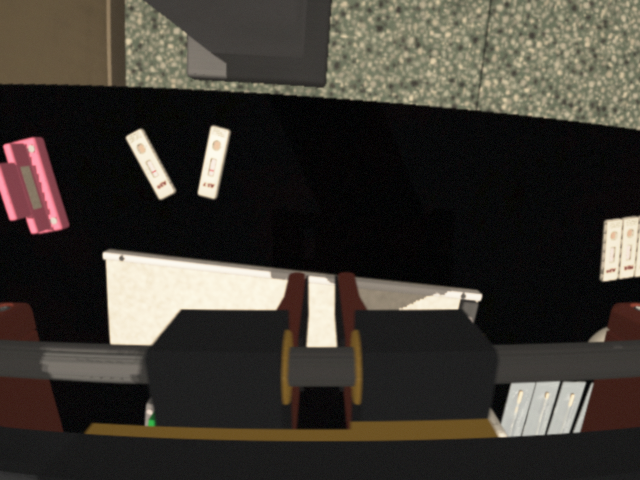

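Call:
arm_command(
  targets=[
    {"claw": -1,"x": -0.158,"y": -0.418,"z": 0.07,"turn": 0},
    {"claw": -1,"x": -0.158,"y": -0.418,"z": 0.07,"turn": 0},
    {"claw": -1,"x": -0.158,"y": -0.418,"z": 0.07,"turn": 0},
    {"claw": -1,"x": -0.158,"y": -0.418,"z": 0.07,"turn": 0},
    {"claw": -1,"x": -0.158,"y": -0.418,"z": 0.07,"turn": 0},
    {"claw": -1,"x": -0.158,"y": -0.418,"z": 0.07,"turn": 0},
    {"claw": -1,"x": -0.158,"y": -0.418,"z": 0.07,"turn": 0},
    {"claw": -1,"x": -0.158,"y": -0.418,"z": 0.07,"turn": 0},
  ],
)

```text
clock: 2.25
tool_pos: [0.5676, -0.22, 0.1214]
tcp_rot: [[-0.997, -0.073, -0.001], [-0.073, 0.997, -0.001], [0.001, -0.001, -1.0]]
wrist_force: [-0.6, 0.4, -0.3]
width: 0.0004
gripper_force: 0.0
```

```bash
python3 - <<'E'
from h import *
s=arm.state(); print(s['tool_pos'],s['tcp_rot'][:,1],s['width'])
f=grab('wrist','wr2'); C=cloud(f)
for lo,hi in((.05,.066),(.07,.084)):
    p=blob(f,C,(0,0,640,480),lo,hi); print(rect(p),len(p),p.min(0),p.max(0))
E
```

```text
[ 0.56756137 -0.2200333   0.12136599] [-0.07261115  0.99735976 -0.00106537] 0.00043088965299714393
(538.6, -400.5, 0.1, 226.0, 3.7) 6002 [ 0.42559686 -0.40242888  0.05000048] [ 0.65164099 -0.39857109  0.0659962 ]
(535.7, -400.4, -0.0, 209.3, 3.9) 5779 [ 0.43099091 -0.40239028  0.07000653] [ 0.64031216 -0.39839099  0.0839958 ]
```

View pics/wr2.png

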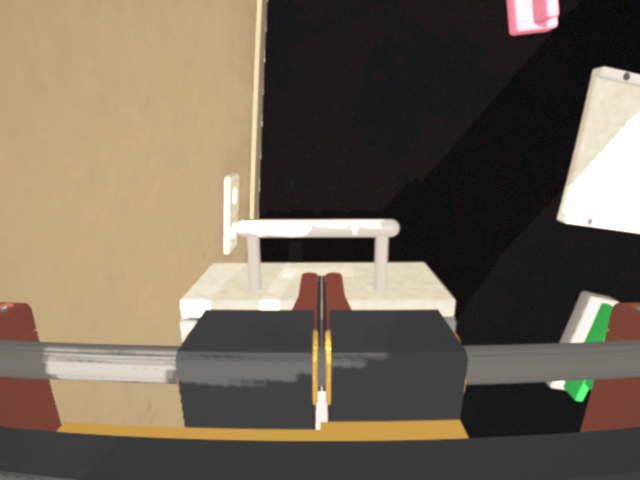

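```bash
python3 - <<'E'
from h import *
f=grab('wrist'); print(ray(f,[(250,228),(385,228),(318,219),(318,237)],.063), ray(f,[(190,300),(445,300),(318,264)],.078), dep(f,[(300,228),(340,228)]))
E
```

```text
[[ 0.55388988 -0.26480084  0.063     ]
 [ 0.5479306  -0.18296457  0.063     ]
 [ 0.54535274 -0.22395058  0.063     ]
 [ 0.5565257  -0.22316188  0.063     ]] [[ 0.59736765 -0.29751761  0.078     ]
 [ 0.58614689 -0.14433426  0.078     ]
 [ 0.56878486 -0.22216582  0.078     ]] [[ 0.55098075 -0.23431931  0.0660308 ]
 [ 0.54936577 -0.21042374  0.06549079]]
```

Call:
arm_command(
  targets=[
    {"claw": -1,"x": -0.004,"y": -0.003,"z": 0.04,"turn": 0},
    {"claw": -1,"x": -0.004,"y": -0.003,"z": 0.08,"turn": 0},
    {"claw": -1,"x": -0.004,"y": -0.003,"z": 0.08,"turn": 0},
    {"claw": -1,"x": 0.02,"y": -0.003,"z": 0.08,"turn": 0},
    {"claw": -1,"x": 0.045,"y": -0.003,"z": 0.08,"turn": 0},
    {"claw": -1,"x": 0.075,"y": -0.003,"z": 0.08,"turn": 0},
    {"claw": -1,"x": 0.105,"y": -0.003,"z": 0.08,"turn": 0},
    {"claw": -1,"x": 0.125,"y": -0.003,"z": 0.08,"turn": 0},
  ],
)

```text
clock: 3.35
tool_pos: [0.4428, -0.2287, 0.0448]
tcp_rot: [[-0.997, -0.077, 0.003], [-0.077, 0.997, 0.0], [-0.003, 0.0, -1.0]]
wrist_force: [1.6, 0.7, -1.1]
width: 0.0007
gripper_force: 1.1
```

Call:
arm_command(
  targets=[
    {"claw": -1,"x": 0.012,"y": 0,"z": 0,"turn": 0},
    {"claw": -1,"x": 0.018,"y": 0,"z": 0,"turn": 0},
    {"claw": -1,"x": 0.022,"y": 0,"z": 0,"turn": 0},
    {"claw": -1,"x": 0.022,"y": 0,"z": 0,"turn": 0},
  ],
)

```text
clock: 3.85
tool_pos: [0.4372, -0.2302, 0.0468]
tcp_rot: [[-0.996, -0.083, 0.027], [-0.083, 0.997, -0.006], [-0.027, -0.008, -1.0]]
wrist_force: [41.5, 5.2, -26.6]
width: 0.0005
gripper_force: 20.6
```

Call:
arm_command(
  targets=[
    {"claw": -1,"x": -0.026,"y": 0,"z": 0,"turn": 0},
    {"claw": -1,"x": -0.026,"y": 0,"z": 0,"turn": 0},
    {"claw": -1,"x": -0.026,"y": 0,"z": -0.06,"turn": 0},
    {"claw": -1,"x": -0.026,"y": 0,"z": -0.1,"turn": 0},
    {"claw": -1,"x": -0.026,"y": 0.06,"z": -0.1,"turn": 0},
    {"claw": -0.3,"x": -0.026,"y": 0.12,"z": -0.1,"turn": 0},
    {"claw": -0.3,"x": -0.026,"y": 0.18,"z": -0.1,"turn": 0},
    {"claw": -0.3,"x": -0.026,"y": 0.23,"z": -0.1,"turn": 0},
  ],
)

```text
clock: 4.85
tool_pos: [0.4273, 0.0014, 0.1432]
tcp_rot: [[-0.997, -0.076, 0.0], [-0.076, 0.997, 0.001], [-0.0, 0.001, -1.0]]
wrist_force: [1.2, -0.3, 0.8]
width: 0.0268
gripper_force: 0.0
```

```bash
python3 - <<'E'
from h import *
s=arm.state(); print(s['tool_pos'],s['tcp_rot'][:,1],s['width'])
f=grab('top','t1'); C=cloud(f); im=f['frame'][150:330,380:560]; cv2.imwrite('pics/t1c.png',cv2.resize(im,None,fx=3.3,fy=3.3))
p=blob(f,C,(400,180,520,300),.048,.0635); print(rect(p),len(p),p.min(0),p.max(0))
E
```

```text
[0.42728792 0.00139331 0.14320338] [-7.56742805e-02  9.97132414e-01  5.93726371e-04] 0.026848201835289017
(543.6, -217.7, 3.8, 59.8, 12.9) 204 [ 0.51364462 -0.22535746  0.04810856] [ 0.57359989 -0.20967021  0.0611857 ]
```

View pics/t1c.png

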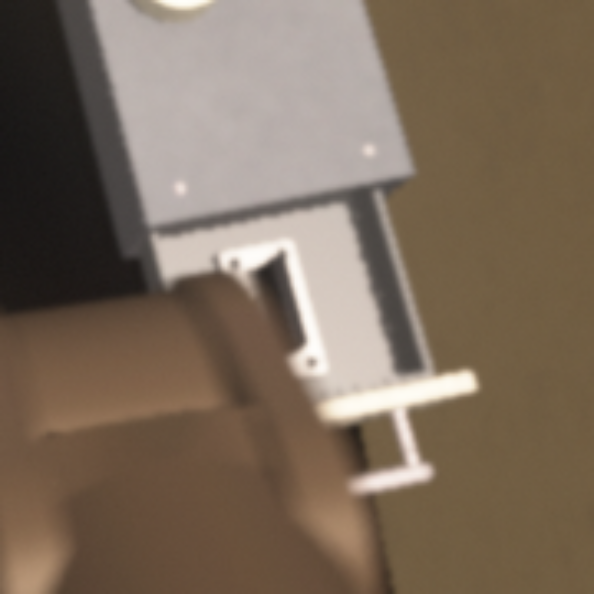

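Call:
arm_command(
  targets=[
    {"claw": -0.2,"x": -0.04,"y": -0.06,"z": 0,"turn": 0},
    {"claw": -0.2,"x": -0.07,"y": -0.12,"z": 0,"turn": 0},
    {"claw": -0.2,"x": -0.099,"y": -0.17,"z": 0.0,"turn": 0},
    {"claw": -0.2,"x": -0.099,"y": -0.227,"z": 0.02,"turn": 0},
    {"claw": -0.2,"x": -0.099,"y": -0.227,"z": 0.05,"turn": 0},
    {"claw": -0.2,"x": -0.099,"y": -0.227,"z": 0.08,"turn": 0},
    {"claw": -0.2,"x": -0.099,"y": -0.227,"z": 0.112,"turn": 0},
    {"claw": -0.2,"x": -0.099,"y": -0.227,"z": 0.112,"turn": 0},
  ],
)

```text
clock: 5.9
tool_pos: [0.5419, -0.219, 0.0292]
tcp_rot: [[-0.997, -0.074, -0.005], [-0.074, 0.997, 0.001], [0.005, 0.002, -1.0]]
wrist_force: [1.3, 0.2, 0.2]
width: 0.0353
gripper_force: 0.0
```

Call:
arm_command(
  squeeze=30,
  targets=[
    {"claw": -1,"x": 0,"y": 0,"z": 0,"turn": 0},
    {"claw": -1,"x": 0,"y": 0,"z": 0,"turn": 0},
    {"claw": -1,"x": 0,"y": 0,"z": 0,"turn": 0},
    {"claw": -1,"x": 0,"y": 0,"z": -0.03,"turn": 0},
    {"claw": -1,"x": 0,"y": 0,"z": -0.07,"turn": 0},
    {"claw": -1,"x": 0,"y": 0,"z": -0.11,"turn": 0},
  ],
)

```text
clock: 6.65
tool_pos: [0.5442, -0.2191, 0.1418]
tcp_rot: [[-0.997, -0.075, -0.001], [-0.075, 0.997, 0.0], [0.001, 0.0, -1.0]]
wrist_force: [0.7, -0.0, -3.6]
width: 0.0116
gripper_force: 30.0
```

Call:
arm_command(
  targets=[
    {"claw": -1,"x": 0,"y": 0.03,"z": 0,"turn": 0},
    {"claw": -1,"x": 0.001,"y": 0.08,"z": 0,"turn": 0.02},
    {"claw": -1,"x": 0.002,"y": 0.135,"z": 0,"turn": 0.04},
    {"claw": -1,"x": 0.003,"y": 0.19,"z": 0,"turn": 0.06},
    {"claw": -1,"x": 0.004,"y": 0.245,"z": 0,"turn": 0.08},
    {"claw": -1,"x": 0.005,"y": 0.3,"z": 0,"turn": 0.126},
    {"claw": -1,"x": 0.005,"y": 0.355,"z": 0,"turn": 0.126},
    {"claw": -1,"x": 0.005,"y": 0.4,"z": 0,"turn": 0.126},
  ],
)

```text
clock: 7.65
tool_pos: [0.5089, 0.1816, 0.1409]
tcp_rot: [[-0.999, 0.049, 0.0], [0.049, 0.999, 0.001], [-0.0, 0.001, -1.0]]
wrist_force: [0.6, 0.3, -2.2]
width: 0.0113
gripper_force: 30.0
```

```bash
cat >> h.py <<'E'
def to(x,y,z,psi):
    "tool-axes shift from the measured pose to world mm target"
    s=arm.state(); r=s['tcp_rot']; p=np.degrees(np.arctan2(-r[0,1],r[1,1])); d=np.array([x,y,z])/1000-s['tool_pos']
    print('at',s['tool_pos'].round(4),'psi',p.round(2),'-> shift',(r.T@d).round(4),'turn',np.radians(p-psi).round(3),'w',round(s['width'],4),'F',s['wrist_force'].round(1))
E
python3 - <<'E'
from h import *
to(500.3,298,140,-2.9)
f=grab('top'); C=cloud(f)
p=blob(f,C,(185,250,215,335),.0145,.03); print('stop',rect(p))
c=big(mask(f,(0,0,150),(40,80,255),(190,250,300,335)))[:,0]; P=ray(f,c,.008)
P=P[(P[:,0]<.55)]; print(P.min(0),P.max(0))
E
```

```text
at [0.5089 0.1816 0.1409] psi -2.82 -> shift [0.0143 0.1158 0.001 ] turn 0.001 w 0.0113 F [ 0.6  0.3 -2.2]Traceback (most recent call last):
  File "<stdin>", line 4, in <module>
  File "h.py", line 37, in blob
    n,l,s,_=cv2.connectedComponentsWithStats(q*k); i=1+np.argmax(s[1:,4]); return C[l==i]
                                                       ~~~~~~~~~^^^^^^^^^
    return _wrapfunc(a, 'argmax', axis=axis, out=out, **kwds)
    return bound(*args, **kwds)
ValueError: attempt to get argmax of an empty sequence
```

Call:
arm_command(
  targets=[
    {"claw": -1,"x": 0.008,"y": 0.05,"z": 0,"turn": 0},
    {"claw": -1,"x": 0.014,"y": 0.09,"z": 0.02,"turn": 0},
    {"claw": -1,"x": 0.014,"y": 0.116,"z": 0.05,"turn": 0},
    {"claw": -1,"x": 0.014,"y": 0.116,"z": 0.08,"turn": 0},
    {"claw": -1,"x": 0.014,"y": 0.116,"z": 0.1,"turn": 0},
    {"claw": -1,"x": 0.014,"y": 0.116,"z": 0.107,"turn": 0},
    {"claw": -1,"x": 0.014,"y": 0.116,"z": 0.112,"turn": 0},
    {"claw": -1,"x": 0.014,"y": 0.116,"z": 0.112,"turn": 0},
  ],
)

```text
clock: 8.7
tool_pos: [0.5022, 0.2958, 0.0298]
tcp_rot: [[-0.999, 0.051, 0.001], [0.051, 0.999, 0.001], [-0.001, 0.001, -1.0]]
wrist_force: [-0.6, -1.5, 2.7]
width: 0.0117
gripper_force: 30.0
```

Call:
arm_command(
  targets=[
    {"claw": -1,"x": 0,"y": 0.004,"z": 0,"turn": 0},
    {"claw": -1,"x": 0,"y": 0.007,"z": 0,"turn": 0},
    {"claw": -1,"x": 0,"y": 0.01,"z": 0,"turn": 0},
    {"claw": -1,"x": 0,"y": 0.011,"z": 0,"turn": 0},
    {"claw": -1,"x": 0,"y": 0.011,"z": 0,"turn": 0},
  ],
)

```text
clock: 9.32
tool_pos: [0.5029, 0.3029, 0.0293]
tcp_rot: [[-0.999, 0.053, -0.0], [0.053, 0.999, -0.004], [-0.0, -0.004, -1.0]]
wrist_force: [-0.7, -12.6, 11.0]
width: 0.0117
gripper_force: 30.0
```

Call:
arm_command(
  targets=[
    {"claw": -1,"x": 0,"y": -0.003,"z": 0,"turn": 0},
    {"claw": -0.2,"x": 0,"y": -0.003,"z": 0,"turn": 0},
    {"claw": -0.2,"x": 0,"y": -0.003,"z": 0,"turn": 0},
    {"claw": -0.2,"x": 0,"y": -0.003,"z": -0.025,"turn": 0},
    {"claw": -0.2,"x": 0,"y": -0.003,"z": -0.06,"turn": 0},
    {"claw": -0.2,"x": -0.02,"y": -0.04,"z": -0.1,"turn": -0.05},
    {"claw": -0.2,"x": -0.06,"y": -0.07,"z": -0.1,"turn": -0.113},
    {"claw": -0.2,"x": -0.08,"y": -0.07,"z": -0.1,"turn": -0.113},
  ],
)

```text
clock: 10.32
tool_pos: [0.5808, 0.2301, 0.1298]
tcp_rot: [[-0.998, -0.059, 0.002], [-0.059, 0.998, 0.0], [-0.002, -0.0, -1.0]]
wrist_force: [-0.3, -0.0, 0.2]
width: 0.035
gripper_force: 0.0
```

```bash
cat >> h.py <<'E'
def rep(f=None,box=None):
    f=f or grab('top'); C=cloud(f)
    for c in('red','blue','green'):
        ys,xs=np.where(mask(f,*COL[c],box or (180,150,420,340))>0)
        if len(xs)<20: print(c,'hidden',len(xs)); continue
        p=C[ys,xs]; t=p[(p[:,2]>.044)&(p[:,2]<.07)]
        print(c,len(t),rect(t) if len(t)>10 else 0,'full',rect(ray(f,np.c_[xs,ys],.045)))
E
python3 - <<'E'
from h import *
rep()
f=grab('wrist','w3');C=cloud(f)
to(659.6,154.9,130,3.5)
E
```

```text
red 92 (660.1, 154.9, 3.6, 50.7, 7.8) full (658.9, 199.6, 89.7, 102.9, 92.9)
blue 92 (655.0, 73.1, -13.0, 49.9, 8.0) full (719.9, 149.1, 49.0, 247.0, 76.1)
green 88 (647.3, 13.1, -7.8, 51.3, 6.4) full (644.0, 12.2, -7.7, 84.9, 8.4)
at [0.5803 0.2322 0.1288] psi 3.45 -> shift [-0.0745 -0.082  -0.0011] turn -0.001 w 0.035 F [-0.3  0.5 -1. ]
```

View pics/w3.png

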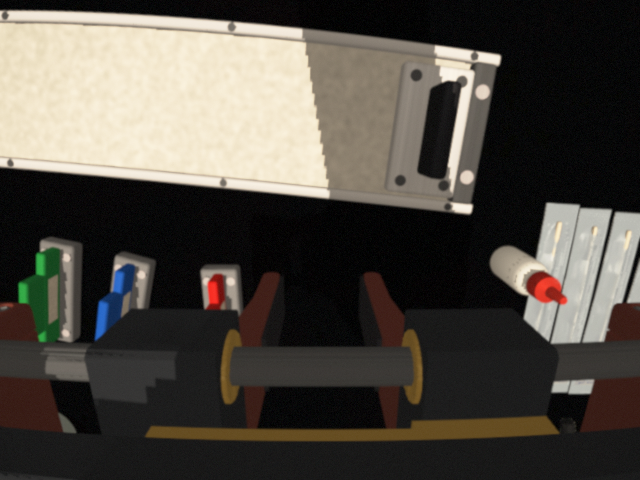

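Call:
arm_command(
  targets=[
    {"claw": -0.2,"x": -0.037,"y": -0.041,"z": 0,"turn": 0},
    {"claw": -0.2,"x": -0.0745,"y": -0.082,"z": 0.02,"turn": 0},
    {"claw": -0.2,"x": -0.0745,"y": -0.082,"z": 0.06,"turn": 0},
    {"claw": -0.2,"x": -0.0745,"y": -0.082,"z": 0.09,"turn": 0},
    {"claw": -0.2,"x": -0.0745,"y": -0.082,"z": 0.107,"turn": 0},
    {"claw": -0.2,"x": -0.0745,"y": -0.082,"z": 0.107,"turn": 0},
    {"claw": -1,"x": -0.0745,"y": -0.082,"z": 0.107,"turn": 0},
    {"claw": -1,"x": -0.0745,"y": -0.082,"z": 0.107,"turn": 0},
  ],
)

```text
clock: 11.42
tool_pos: [0.6587, 0.156, 0.0231]
tcp_rot: [[-0.998, -0.062, 0.002], [-0.062, 0.998, 0.001], [-0.002, 0.001, -1.0]]
wrist_force: [-0.5, 0.3, -0.3]
width: 0.0187
gripper_force: 0.0
```

Call:
arm_command(
  targets=[
    {"claw": -1,"x": 0,"y": 0,"z": 0,"turn": 0},
    {"claw": -1,"x": 0,"y": 0,"z": 0,"turn": 0},
    {"claw": -1,"x": 0,"y": 0,"z": -0.03,"turn": 0},
    {"claw": -1,"x": 0,"y": 0,"z": -0.07,"turn": 0},
    {"claw": -1,"x": 0,"y": 0,"z": -0.09,"turn": 0},
    {"claw": -1,"x": 0,"y": 0,"z": -0.09,"turn": 0},
  ],
)

```text
clock: 12.18
tool_pos: [0.6586, 0.1558, 0.1128]
tcp_rot: [[-0.998, -0.062, 0.002], [-0.062, 0.998, 0.001], [-0.002, 0.001, -1.0]]
wrist_force: [-0.2, 0.2, -2.5]
width: 0.0075
gripper_force: 30.0
```

```bash
python3 - <<'E'
from h import *
to(498.7,259,110,-3)
E
```

```text
at [0.6586 0.1558 0.1128] psi 3.57 -> shift [0.1531 0.1129 0.0025] turn 0.115 w 0.0075 F [-0.2  0.2 -2.5]
```

Call:
arm_command(
  targets=[
    {"claw": -1,"x": 0.03,"y": 0.02,"z": 0,"turn": 0.02},
    {"claw": -1,"x": 0.075,"y": 0.05,"z": 0,"turn": 0.06},
    {"claw": -1,"x": 0.12,"y": 0.085,"z": 0,"turn": 0.115},
    {"claw": -1,"x": 0.154,"y": 0.109,"z": 0,"turn": 0.115},
    {"claw": -1,"x": 0.154,"y": 0.109,"z": 0.03,"turn": 0.115},
    {"claw": -1,"x": 0.154,"y": 0.109,"z": 0.06,"turn": 0.115},
    {"claw": -1,"x": 0.154,"y": 0.109,"z": 0.076,"turn": 0.115},
    {"claw": -1,"x": 0.154,"y": 0.109,"z": 0.082,"turn": 0.115},
  ],
)

```text
clock: 13.18
tool_pos: [0.4961, 0.2538, 0.0299]
tcp_rot: [[-0.999, 0.053, -0.004], [0.053, 0.999, -0.001], [0.004, -0.002, -1.0]]
wrist_force: [-13.3, -6.6, 41.9]
width: 0.0078
gripper_force: 30.0
```

Call:
arm_command(
  targets=[
    {"claw": -1,"x": 0,"y": 0,"z": 0,"turn": 0},
    {"claw": -1,"x": 0,"y": 0.004,"z": 0,"turn": 0},
    {"claw": -1,"x": 0,"y": 0.007,"z": 0,"turn": 0},
    {"claw": -1,"x": 0,"y": 0.007,"z": 0,"turn": 0},
  ],
)

```text
clock: 13.68
tool_pos: [0.4983, 0.262, 0.0299]
tcp_rot: [[-0.999, 0.053, 0.001], [0.053, 0.999, 0.0], [-0.001, 0.0, -1.0]]
wrist_force: [-0.2, -2.9, 3.9]
width: 0.0082
gripper_force: 30.0
```

Call:
arm_command(
  targets=[
    {"claw": -1,"x": 0,"y": 0.002,"z": 0,"turn": 0},
    {"claw": -1,"x": 0,"y": 0.003,"z": 0,"turn": 0},
    {"claw": -1,"x": 0,"y": 0.003,"z": 0,"turn": 0},
  ],
)

```text
clock: 14.05
tool_pos: [0.4983, 0.263, 0.0299]
tcp_rot: [[-0.999, 0.054, 0.0], [0.054, 0.999, -0.002], [-0.0, -0.002, -1.0]]
wrist_force: [-0.1, -7.3, 8.4]
width: 0.0076
gripper_force: 30.0
```

```bash
python3 - <<'E'
from h import *
to(655,73.1,130,-12.9); f=grab('wrist','w4')
E
```

```text
at [0.4983 0.263  0.0299] psi -3.08 -> shift [-0.1667 -0.1813 -0.0998] turn 0.171 w 0.0076 F [-0.1 -7.3  8.4]
```

View pics/w4.png

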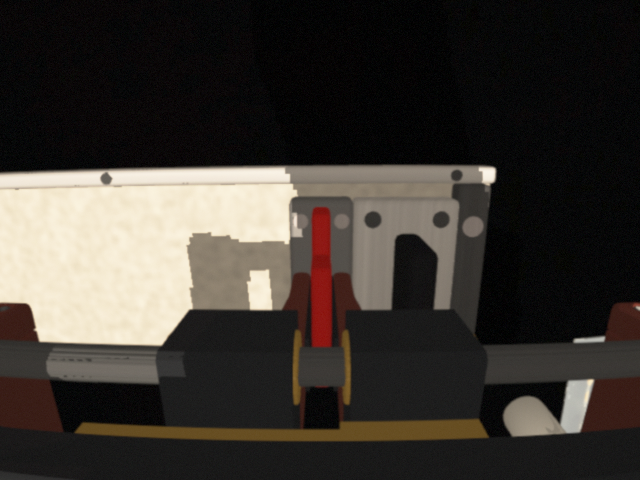

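Call:
arm_command(
  targets=[
    {"claw": -1,"x": 0,"y": -0.0015,"z": 0,"turn": 0},
    {"claw": -0.45,"x": 0,"y": -0.0015,"z": 0,"turn": 0},
    {"claw": -0.45,"x": 0,"y": -0.0015,"z": 0,"turn": 0},
    {"claw": -0.45,"x": 0,"y": -0.0015,"z": -0.02,"turn": 0},
    {"claw": -0.45,"x": 0,"y": -0.0015,"z": -0.05,"turn": 0},
    {"claw": -0.45,"x": 0,"y": 0.01,"z": -0.06,"turn": 0},
    {"claw": -0.45,"x": -0.002,"y": 0.0385,"z": -0.06,"turn": 0},
    {"claw": -0.45,"x": -0.002,"y": 0.0385,"z": -0.06,"turn": 0},
  ],
)

```text
clock: 15.1
tool_pos: [0.5011, 0.3067, 0.089]
tcp_rot: [[-0.999, 0.049, -0.0], [0.049, 0.999, 0.001], [0.0, 0.001, -1.0]]
wrist_force: [-0.2, 0.5, -0.8]
width: 0.0238
gripper_force: 0.0
```

```bash
python3 - <<'E'
from h import *
to(502.5,302.9,29.5,-3)
f=grab('wrist','w5')
E
```

```text
at [0.5011 0.3067 0.089 ] psi -2.79 -> shift [-0.0016 -0.0038  0.0595] turn 0.004 w 0.0238 F [-0.2  0.5 -0.8]
```

View pics/w5.png

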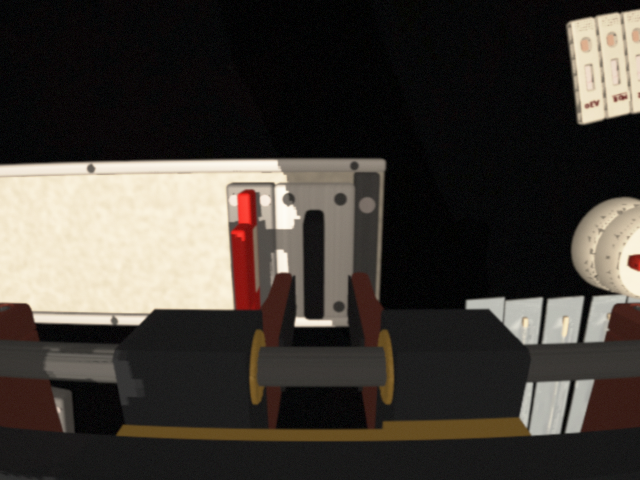

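Call:
arm_command(
  targets=[
    {"claw": -0.45,"x": -0.001,"y": -0.0035,"z": 0.02,"turn": 0},
    {"claw": -0.45,"x": -0.001,"y": -0.0035,"z": 0.045,"turn": 0},
    {"claw": -0.45,"x": -0.001,"y": -0.0035,"z": 0.058,"turn": 0},
    {"claw": -0.45,"x": -0.001,"y": -0.0035,"z": 0.059,"turn": 0},
    {"claw": -1,"x": -0.001,"y": -0.0035,"z": 0.059,"turn": 0},
    {"claw": -1,"x": -0.001,"y": -0.0035,"z": 0.059,"turn": 0},
    {"claw": -1,"x": -0.001,"y": -0.0035,"z": 0.059,"turn": 0},
    {"claw": -1,"x": -0.001,"y": -0.0035,"z": 0.059,"turn": 0},
  ],
)

```text
clock: 16.15
tool_pos: [0.503, 0.3, 0.0312]
tcp_rot: [[-0.999, 0.053, 0.001], [0.053, 0.999, 0.001], [-0.001, 0.001, -1.0]]
wrist_force: [0.2, 1.0, 1.5]
width: 0.0115
gripper_force: 30.0
```

Call:
arm_command(
  targets=[
    {"claw": -1,"x": 0,"y": 0,"z": -0.02,"turn": 0},
    {"claw": -1,"x": 0,"y": 0,"z": -0.045,"turn": 0},
    {"claw": -1,"x": 0,"y": 0,"z": -0.07,"turn": 0},
    {"claw": -1,"x": 0,"y": 0,"z": -0.075,"turn": 0},
    {"claw": -1,"x": 0,"y": -0.03,"z": -0.075,"turn": 0},
    {"claw": -1,"x": 0,"y": -0.06,"z": -0.075,"turn": 0},
    {"claw": -1,"x": 0,"y": -0.083,"z": -0.075,"turn": 0},
    {"claw": -1,"x": 0,"y": -0.083,"z": -0.075,"turn": 0},
  ],
)

```text
clock: 17.15
tool_pos: [0.4983, 0.2145, 0.1052]
tcp_rot: [[-0.998, 0.056, -0.001], [0.056, 0.998, -0.001], [0.001, -0.001, -1.0]]
wrist_force: [0.4, -0.2, -1.8]
width: 0.0118
gripper_force: 30.0
```

```bash
python3 - <<'E'
from h import *
to(498.7,220,29.5,-3)
f=grab('wrist'); C=cloud(f)
ys,xs=np.where(mask(f,*COL['red'],(200,0,640,330))>0); p=C[ys,xs]; print(rect(p[p[:,2]>.034]),len(p),rect(ray(f,np.c_[xs,ys],.05)))
E
```

```text
at [0.4983 0.2145 0.1052] psi -3.2 -> shift [-0.0002  0.0055  0.0757] turn -0.003 w 0.0118 F [ 0.4 -0.2 -1.8]
(476.7, 264.4, 17.7, 116.8, 59.9) 2539 (500.9, 340.4, 86.7, 179.3, 79.8)
```

```bash
cat >> h.py <<'E'
def tab(f,c,box=(0,0,640,480),lo=.05,hi=.07):
    "tab-top points of colour c, largest blob"
    C=cloud(f); m=mask(f,*COL[c],box); m[(f['depth']==0)]=0
    n,l,s,_=cv2.connectedComponentsWithStats(m); i=1+np.argmax(s[1:,4]); p=C[l==i]; u=np.argwhere(l==i); q=(p[:,2]>lo)&(p[:,2]<hi)
    return p[q],u[q][:,::-1],p
E
python3 - <<'E'
from h import *
for n in('wrist','top'):
    f=grab(n,'r_'+n)
    try:
        p,u,a=tab(f,'red'); print(n,len(a),len(p),rect(p),a.min(0),a.max(0),np.percentile(a[:,2],[5,50,95]).round(3)); print(rect(ray(f,u,.059)))
    except Exception as e: print(n,e)
E
```

```text
wrist 2482 1236 (500.4, 258.3, -3.2, 49.8, 8.3) [0.45856443 0.2324436  0.02098104] [0.5424214  0.27140885 0.19110348] [0.027 0.05  0.061]
(499.6, 257.7, -2.9, 51.2, 9.0)
top 167 0 (0.0, 0.0, 0.0, 0.0, 0.0) [ 0.46944018  0.17651545 -0.00207729] [0.58892957 0.23248637 0.27827773] [0.267 0.275 0.277]
(0.0, 0.0, 0.0, 0.0, 0.0)
```

View pics/r_wrist.png

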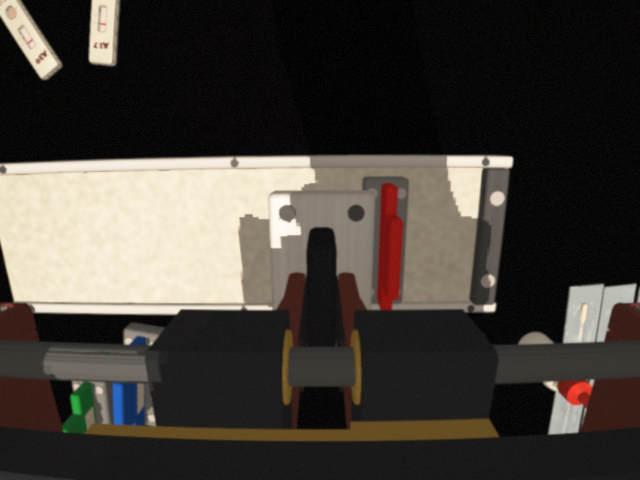

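```bash
cat >> h.py <<'E'
YB=np.array([.0515,.9987]); 
def stopdist(f,pts,c='red'):
    "distance along board y between stop's top inner edge (pixels at z=.018) and tab centre of c; top edge of tab by ray at z=.06"
    P=ray(f,pts,.018)[:,:2]@YB; p,u,a=tab(f,c); q=np.array(rect(p)[:2])/1000@YB; r=np.array(rect(ray(f,u,.060))[:2])/1000@YB
    print('stop',P,'d depth',(P.mean()-q).round(4),'d ray',(P.mean()-r).round(4))
E
python3 - <<'E'
from h import *
f=grab('wrist'); g=f['frame'][:,:,1]
# stop inner edge: strongest bright->dark transition per row in 455..500
for r in (200,215,225,250,260,270): print(r, g[r,455:512:3])
E
```

```text
200 [196 235 237 236 234 233 231 177  48  69  99 197 212 212 216 201  78   6
   8]
215 [125 134 212 226 225 229 233  86  49  88  99  97  94  93  96  93  18   6
   9]
225 [127 126 128 122 126 128 108  40  42  50  51  54  75  95  98  76  13  11
  11]
250 [128 123 121 125 125 125  41  43  47  48  49  92  93  94  76  11  13   9
   6]
260 [125 124 128 129 129 101  38  43  49  49  47  90  94  94  38   7  12   6
   1]
270 [122 123 127 130 129  61  37  45  50  49  54  78  94  84   9   6   5   6
  13]
```

```bash
python3 - <<'E'
from h import *
f=grab('wrist'); P=ray(f,[(474.5,220),(472.5,250),(471,260),(469.5,270)],.008); print(P, P[:,:2]@YB)
p,u,a=tab(f,'red'); q=np.array(rect(p)[:2])/1000@YB; r=np.array(rect(ray(f,u,.060))[:2])/1000@YB; print(q,r)
# red foot right/left edges at z=.022 row 185..
g=f['frame']; 
for r in(190,): print(g[r,340:430:2].tolist())
E
```

```text
[[0.49040498 0.32851262 0.008     ]
 [0.5129246  0.3282179  0.008     ]
 [0.52061505 0.3275108  0.008     ]
 [0.52842104 0.32680708 0.008     ]] [0.35334141 0.35420684 0.35389671 0.35359591]
0.28394485 0.28299967000000004
[[104, 118, 128], [103, 117, 127], [101, 114, 123], [101, 116, 125], [103, 116, 126], [105, 119, 129], [105, 121, 130], [107, 120, 131], [106, 120, 130], [103, 116, 126], [85, 94, 101], [85, 92, 97], [88, 96, 102], [98, 107, 114], [103, 111, 122], [104, 112, 123], [102, 111, 121], [85, 92, 99], [75, 79, 86], [49, 53, 103], [17, 20, 113], [15, 21, 120], [19, 23, 137], [20, 24, 142], [22, 26, 144], [22, 26, 143], [22, 24, 140], [46, 51, 129], [99, 106, 121], [102, 110, 121], [103, 111, 122], [91, 98, 108], [75, 81, 86], [99, 113, 124], [107, 123, 134], [105, 121, 134], [106, 124, 134], [107, 123, 135], [106, 123, 133], [110, 127, 138], [112, 129, 141], [113, 132, 144], [113, 131, 142], [109, 127, 139], [110, 127, 139]]
```

Call:
arm_command(
  targets=[
    {"claw": -1,"x": 0,"y": -0.003,"z": 0.03,"turn": -0.003},
    {"claw": -1,"x": 0,"y": -0.003,"z": 0.06,"turn": -0.003},
    {"claw": -1,"x": 0,"y": -0.003,"z": 0.071,"turn": -0.003},
    {"claw": -1,"x": 0,"y": -0.003,"z": 0.074,"turn": -0.003},
    {"claw": -1,"x": 0,"y": -0.003,"z": 0.074,"turn": -0.003},
    {"claw": -1,"x": 0,"y": 0.002,"z": 0.074,"turn": -0.003},
    {"claw": -1,"x": 0,"y": 0.006,"z": 0.074,"turn": -0.003},
    {"claw": -1,"x": 0,"y": 0.006,"z": 0.074,"turn": -0.003},
  ],
)

```text
clock: 18.4
tool_pos: [0.4989, 0.2234, 0.032]
tcp_rot: [[-0.999, 0.049, 0.001], [0.049, 0.999, 0.001], [-0.001, 0.001, -1.0]]
wrist_force: [-0.4, 0.5, -2.8]
width: 0.0115
gripper_force: 30.0
```

Call:
arm_command(
  targets=[
    {"claw": -1,"x": 0,"y": 0,"z": 0.001,"turn": 0},
    {"claw": -1,"x": 0,"y": 0,"z": 0.002,"turn": 0},
    {"claw": -1,"x": 0,"y": 0,"z": 0.002,"turn": 0},
  ],
)

```text
clock: 18.77
tool_pos: [0.4988, 0.2232, 0.0311]
tcp_rot: [[-0.999, 0.05, 0.0], [0.05, 0.999, 0.001], [-0.0, 0.001, -1.0]]
wrist_force: [-5.7, -0.9, 13.8]
width: 0.0118
gripper_force: 30.0
```

```bash
python3 - <<'E'
from h import *
f=grab('wrist','w6'); to(497,223,30,-3)
P=ray(f,[(474.5,220)],.008)
g=f['frame'][:,:,1]
for r in (225,250): print(r, g[r,440:530:2].tolist())
p,u,a=tab(f,'red'); q=np.array(rect(p)[:2])/1000; r=np.array(rect(ray(f,u,.060))[:2])/1000; print(rect(p),q@YB,r@YB)
E
```

```text
at [0.4988 0.2232 0.0311] psi -2.84 -> shift [ 0.0018 -0.0002  0.0011] turn 0.003 w 0.0122 F [-6.1 -1.1 14.7]
225 [126, 128, 128, 128, 126, 126, 125, 127, 128, 127, 128, 126, 126, 125, 122, 122, 122, 122, 122, 122, 122, 125, 129, 128, 128, 134, 212, 223, 230, 232, 234, 235, 236, 237, 236, 235, 234, 233, 230, 227, 228, 202, 56, 48, 47]
250 [127, 128, 130, 131, 132, 130, 129, 129, 127, 126, 126, 127, 130, 130, 130, 131, 129, 127, 129, 128, 126, 125, 126, 125, 126, 124, 122, 124, 125, 125, 127, 126, 125, 126, 126, 127, 125, 122, 121, 114, 53, 40, 40, 40, 40]
(487.7, 263.4, -2.6, 24.7, 8.0) 0.28817413 0.28690046
```

View pics/w6.png

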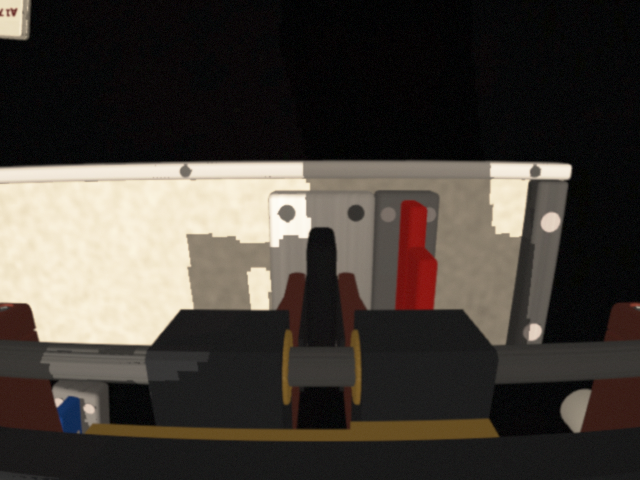

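Call:
arm_command(
  targets=[
    {"claw": -1,"x": 0,"y": 0,"z": -0.0015,"turn": 0},
    {"claw": -0.45,"x": 0,"y": 0,"z": -0.0015,"turn": 0},
    {"claw": -0.45,"x": 0,"y": 0,"z": -0.0015,"turn": 0},
    {"claw": -0.45,"x": 0,"y": 0,"z": -0.03,"turn": 0},
    {"claw": -0.45,"x": 0,"y": 0,"z": -0.07,"turn": 0},
    {"claw": -0.2,"x": -0.035,"y": -0.045,"z": -0.1,"turn": 0.03},
    {"claw": -0.2,"x": -0.07,"y": -0.09,"z": -0.1,"turn": 0.06},
    {"claw": -0.2,"x": -0.1,"y": -0.135,"z": -0.1,"turn": 0.084},
  ],
)

```text
clock: 19.82
tool_pos: [0.5933, 0.0816, 0.1303]
tcp_rot: [[-0.991, 0.134, 0.002], [0.134, 0.991, 0.0], [-0.002, 0.001, -1.0]]
wrist_force: [0.7, 0.0, -0.4]
width: 0.035
gripper_force: 0.0
```

```bash
python3 - <<'E'
from h import *
f=grab('top')
for c,b in(('red',(190,250,390,335)),('green',(310,180,400,250)),('blue',(290,180,345,250))):
    try:
        p,u,a=tab(f,c,b,.045); print(c,len(p),rect(p))
    except Exception as e: print(c,e)
C=cloud(f)
to(647.3,13.1,21.5,-7.8)
E
```

```text
red 111 (498.1, 263.8, -2.9, 48.7, 6.4)
green attempt to get argmax of an empty sequence
blue attempt to get argmax of an empty sequence
at [0.5962 0.0727 0.1305] psi -8.2 -> shift [-0.0586 -0.0513  0.1095] turn -0.007 w 0.0352 F [ 2.2 -5.4  1.3]
```

Call:
arm_command(
  targets=[
    {"claw": -0.2,"x": -0.03,"y": -0.025,"z": 0,"turn": 0},
    {"claw": -0.2,"x": -0.058,"y": -0.051,"z": 0.02,"turn": 0},
    {"claw": -0.2,"x": -0.058,"y": -0.051,"z": 0.03,"turn": 0},
    {"claw": -0.2,"x": -0.058,"y": -0.051,"z": 0.03,"turn": 0},
  ],
)

```text
clock: 20.38
tool_pos: [0.6413, 0.0253, 0.0983]
tcp_rot: [[-0.991, 0.133, -0.003], [0.133, 0.991, 0.0], [0.003, -0.0, -1.0]]
wrist_force: [-0.4, 0.2, -0.1]
width: 0.0351
gripper_force: 0.0
```

```bash
python3 - <<'E'
from h import *
f=grab('wrist','w7'); to(647.3,13.1,21.5,-7.8)
C=cloud(f)
for c in('green','blue'):
    ys,xs=np.where(mask(f,*COL[c],(0,0,640,330))>0); print(c,len(xs)); 
    if len(xs)>20: p=C[ys,xs]; print(rect(p[(p[:,2]>.02)&(p[:,2]<.06)]),p[:,2].max())
E
```

```text
at [0.6417 0.0258 0.0992] psi -7.61 -> shift [-0.0074 -0.0119  0.0776] turn 0.003 w 0.0352 F [-0.1  0.   0.9]
green 1588
(648.3, 11.4, -8.7, 83.8, 7.6) 0.26102855738003095
blue 2549
(607.4, 63.4, -12.2, 83.7, 8.4) 0.26102855738003095
```

View pics/w7.png

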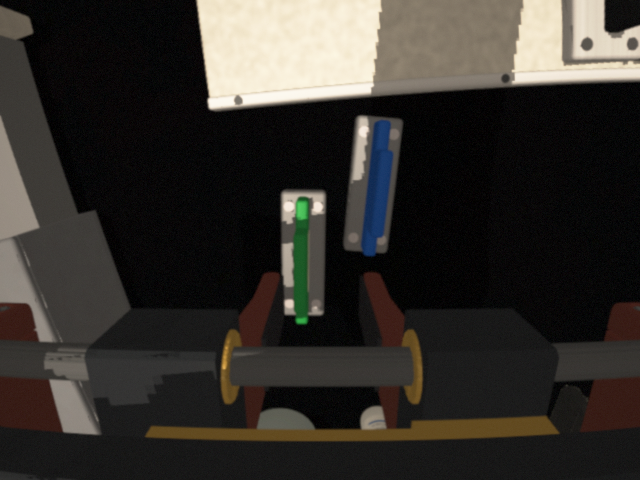

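Call:
arm_command(
  targets=[
    {"claw": -0.35,"x": -0.008,"y": -0.0128,"z": 0,"turn": 0.008},
    {"claw": -0.35,"x": -0.008,"y": -0.0128,"z": 0.01,"turn": 0.01},
    {"claw": -0.35,"x": -0.008,"y": -0.0128,"z": 0.04,"turn": 0.01},
    {"claw": -0.35,"x": -0.008,"y": -0.0128,"z": 0.07,"turn": 0.01},
    {"claw": -0.35,"x": -0.008,"y": -0.0128,"z": 0.0775,"turn": 0.01},
    {"claw": -1,"x": -0.008,"y": -0.0128,"z": 0.0775,"turn": 0.01},
    {"claw": -1,"x": -0.008,"y": -0.0128,"z": 0.0775,"turn": 0.01},
    {"claw": -1,"x": -0.008,"y": -0.0128,"z": 0.0775,"turn": 0.01},
  ],
)

```text
clock: 21.42
tool_pos: [0.6496, 0.0109, 0.0234]
tcp_rot: [[-0.99, 0.143, 0.002], [0.143, 0.99, 0.0], [-0.002, 0.001, -1.0]]
wrist_force: [-1.0, -0.2, 1.6]
width: 0.0078
gripper_force: 30.0
```

Call:
arm_command(
  targets=[
    {"claw": -1,"x": 0,"y": 0,"z": 0,"turn": 0},
    {"claw": -1,"x": 0,"y": 0,"z": -0.03,"turn": 0},
    {"claw": -1,"x": 0,"y": 0,"z": -0.07,"turn": 0},
    {"claw": -1,"x": 0,"y": 0,"z": -0.09,"turn": 0},
    {"claw": -1,"x": 0,"y": 0,"z": -0.09,"turn": 0},
  ],
)

```text
clock: 22.05
tool_pos: [0.6495, 0.0109, 0.1133]
tcp_rot: [[-0.99, 0.143, 0.002], [0.143, 0.99, 0.001], [-0.002, 0.001, -1.0]]
wrist_force: [-0.5, -0.5, -2.7]
width: 0.0079
gripper_force: 30.0
```

```bash
python3 - <<'E'
from h import *
to(495,174,110,-3); print(arm.state()['clock'],arm.state()['gripper_force'])
E
```

```text
at [0.6495 0.0109 0.1133] psi -8.23 -> shift [0.1763 0.1393 0.003 ] turn -0.091 w 0.0079 F [-0.5 -0.5 -2.7]
22.05 29.997805953025818
```

Call:
arm_command(
  targets=[
    {"claw": -1,"x": 0.035,"y": 0.03,"z": 0,"turn": -0.02},
    {"claw": -1,"x": 0.08,"y": 0.065,"z": 0,"turn": -0.05},
    {"claw": -1,"x": 0.125,"y": 0.1,"z": 0,"turn": -0.091},
    {"claw": -1,"x": 0.16,"y": 0.125,"z": 0,"turn": -0.091},
    {"claw": -1,"x": 0.175,"y": 0.137,"z": 0,"turn": -0.091},
    {"claw": -1,"x": 0.175,"y": 0.137,"z": 0.02,"turn": -0.091},
    {"claw": -1,"x": 0.175,"y": 0.137,"z": 0.05,"turn": -0.091},
    {"claw": -1,"x": 0.175,"y": 0.137,"z": 0.07,"turn": -0.091},
  ],
)

```text
clock: 23.05
tool_pos: [0.4935, 0.1711, 0.0395]
tcp_rot: [[-0.999, 0.052, -0.003], [0.052, 0.999, -0.001], [0.003, -0.002, -1.0]]
wrist_force: [0.9, 0.5, -2.1]
width: 0.0078
gripper_force: 30.0
```

```bash
python3 - <<'E'
from h import *
f=grab('wrist','w8'); to(496,183.5,32,-3); p,u,a=tab(f,'red'); print(len(p),rect(p))
E
```

```text
at [0.4923 0.1706 0.0375] psi -2.99 -> shift [-0.003   0.0131  0.0055] turn 0.0 w 0.0081 F [-1.   0.2 -3.2]
2263 (498.0, 261.7, -3.3, 45.6, 6.9)
```

View pics/w8.png

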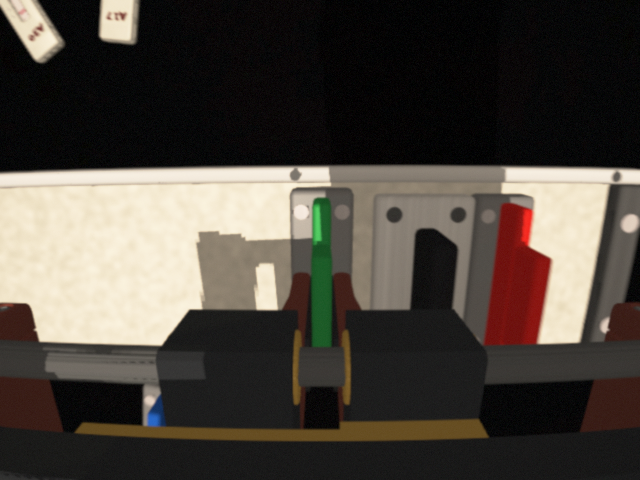

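Call:
arm_command(
  targets=[
    {"claw": -1,"x": -0.003,"y": 0.002,"z": 0.004,"turn": 0},
    {"claw": -1,"x": -0.003,"y": 0.004,"z": 0.006,"turn": 0},
    {"claw": -1,"x": -0.003,"y": 0.007,"z": 0.0065,"turn": 0},
    {"claw": -1,"x": -0.003,"y": 0.009,"z": 0.0065,"turn": 0},
    {"claw": -1,"x": -0.003,"y": 0.011,"z": 0.0065,"turn": 0},
    {"claw": -1,"x": -0.003,"y": 0.0125,"z": 0.0065,"turn": 0},
    {"claw": -1,"x": -0.003,"y": 0.0125,"z": 0.0065,"turn": 0},
  ],
)

```text
clock: 23.98
tool_pos: [0.4989, 0.1836, 0.0357]
tcp_rot: [[-0.999, 0.053, 0.0], [0.053, 0.999, -0.0], [-0.0, -0.0, -1.0]]
wrist_force: [-0.7, -0.4, -1.4]
width: 0.0081
gripper_force: 30.0
```

```bash
cat >> h.py <<'E'
def row(f):
    "plate/foot edges along a world line: report tab centres in board-y and the white/grey profile"
    for c in('red','green','blue'):
        try:
            p,u,a=tab(f,c,(0,0,640,330)); print(c,len(p),rect(p),'s=',round(float(np.array(rect(p)[:2])@YB),1))
        except Exception as e: print(c,'none')
E
python3 - <<'E'
from h import *
f=grab('wrist','w9'); to(496,183.5,32,-3); row(f)
g=f['frame'][:,:,1]; print(g[215,280:560:4].tolist())
E
```

```text
at [0.4989 0.1837 0.0357] psi -3.03 -> shift [ 0.0029 -0.0003  0.0037] turn -0.001 w 0.0078 F [-0.8 -1.5 -3.3]
red 2386 (495.2, 262.7, -3.1, 39.7, 8.4) s= 287.9
green 1647 (488.0, 184.0, -5.4, 31.3, 8.9) s= 208.9
blue none
[227, 231, 233, 135, 230, 231, 235, 184, 141, 101, 93, 93, 87, 80, 104, 111, 112, 99, 78, 126, 131, 135, 126, 106, 128, 127, 127, 130, 129, 128, 127, 130, 126, 128, 127, 130, 128, 129, 128, 112, 111, 129, 128, 123, 67, 76, 83, 95, 80, 78, 26, 17, 22, 18, 17, 26, 27, 20, 102, 229, 231, 235, 239, 235, 232, 233, 227, 226, 231, 233]
```

Call:
arm_command(
  targets=[
    {"claw": -1,"x": 0.001,"y": -0.001,"z": 0.001,"turn": 0},
    {"claw": -1,"x": 0.002,"y": -0.001,"z": 0.003,"turn": 0},
    {"claw": -1,"x": 0.002,"y": -0.001,"z": 0.0048,"turn": 0},
    {"claw": -1,"x": 0.002,"y": -0.0007,"z": 0.0048,"turn": 0},
    {"claw": -1,"x": 0.002,"y": -0.0003,"z": 0.0048,"turn": 0},
  ],
)

```text
clock: 24.65
tool_pos: [0.4965, 0.1832, 0.0313]
tcp_rot: [[-0.999, 0.053, -0.001], [0.053, 0.999, -0.0], [0.001, -0.0, -1.0]]
wrist_force: [-4.2, -2.7, 8.9]
width: 0.008
gripper_force: 30.0
```

```bash
python3 - <<'E'
from h import *
f=grab('wrist','w10'); to(496,183.2,32,-3); row(f)
g=f['frame'][:,:,1]; print(g[215,280:460:3].tolist())
E
```

```text
at [0.4965 0.1832 0.0313] psi -3.05 -> shift [ 0.0005 -0.     -0.0007] turn -0.001 w 0.0082 F [-4.1 -2.4  8.8]
red 2164 (493.0, 262.9, -2.5, 35.8, 8.4) s= 287.9
green 1610 (485.6, 183.4, -1.1, 31.2, 8.5) s= 208.2
blue none
[233, 234, 235, 218, 152, 224, 233, 232, 235, 221, 184, 151, 195, 95, 93, 93, 90, 79, 88, 109, 110, 113, 112, 85, 76, 112, 126, 131, 127, 60, 51, 52, 48, 49, 90, 125, 130, 131, 128, 131, 126, 129, 130, 127, 127, 129, 128, 130, 131, 129, 130, 111, 49, 50, 48, 50, 50, 121, 126, 118]
```

Call:
arm_command(
  targets=[
    {"claw": -1,"x": 0,"y": 0,"z": -0.0015,"turn": 0},
    {"claw": -0.45,"x": 0,"y": 0,"z": -0.0015,"turn": 0},
    {"claw": -0.45,"x": 0,"y": 0,"z": -0.0015,"turn": 0},
    {"claw": -0.45,"x": 0,"y": 0,"z": -0.03,"turn": 0},
    {"claw": -0.45,"x": 0,"y": 0,"z": -0.065,"turn": 0},
    {"claw": -0.45,"x": 0,"y": 0.02,"z": -0.065,"turn": 0},
    {"claw": -0.45,"x": 0,"y": 0.04,"z": -0.065,"turn": 0},
    {"claw": -0.45,"x": 0,"y": 0.04,"z": -0.065,"turn": 0},
  ],
)

```text
clock: 25.7
tool_pos: [0.498, 0.226, 0.0946]
tcp_rot: [[-0.999, 0.049, -0.002], [0.049, 0.999, -0.0], [0.002, -0.0, -1.0]]
wrist_force: [-0.1, -0.6, 0.2]
width: 0.0241
gripper_force: 0.0
```

Call:
arm_command(
  targets=[
    {"claw": -0.45,"x": 0,"y": 0,"z": 0,"turn": 0},
    {"claw": -0.45,"x": 0,"y": 0,"z": 0,"turn": 0},
    {"claw": -0.45,"x": 0,"y": 0,"z": 0,"turn": 0},
  ],
)

```text
clock: 26.08
tool_pos: [0.499, 0.2229, 0.0957]
tcp_rot: [[-0.999, 0.054, -0.0], [0.054, 0.999, -0.0], [0.0, -0.0, -1.0]]
wrist_force: [0.9, 0.7, -0.4]
width: 0.0239
gripper_force: 0.0
```

```bash
python3 - <<'E'
from h import *
f=grab('wrist','w11'); to(498.8,223.2,31,-3); row(f)
E
```

```text
at [0.499  0.223  0.0958] psi -3.07 -> shift [0.0002 0.0002 0.0648] turn -0.001 w 0.0245 F [-0.5  0.9 -0.7]
red 1360 (500.6, 263.1, -3.6, 50.0, 8.2) s= 288.5
green 1369 (495.2, 183.7, -3.1, 49.4, 8.1) s= 209.0
blue none
```

Call:
arm_command(
  targets=[
    {"claw": -0.45,"x": 0,"y": 0,"z": 0.03,"turn": 0},
    {"claw": -0.45,"x": 0,"y": 0,"z": 0.055,"turn": 0},
    {"claw": -0.45,"x": 0,"y": 0,"z": 0.0645,"turn": 0},
    {"claw": -0.45,"x": 0,"y": 0,"z": 0.0645,"turn": 0},
    {"claw": -1,"x": 0,"y": 0,"z": 0.0645,"turn": 0},
    {"claw": -1,"x": 0,"y": 0,"z": 0.0645,"turn": 0},
    {"claw": -1,"x": 0,"y": 0,"z": 0.0645,"turn": 0},
    {"claw": -1,"x": 0,"y": 0,"z": 0.0645,"turn": 0},
  ],
)

```text
clock: 27.12
tool_pos: [0.4996, 0.2238, 0.0323]
tcp_rot: [[-0.999, 0.053, 0.001], [0.053, 0.999, 0.001], [-0.001, 0.001, -1.0]]
wrist_force: [-0.5, -0.1, 5.8]
width: 0.0116
gripper_force: 30.0
```

Call:
arm_command(
  targets=[
    {"claw": -1,"x": 0,"y": 0,"z": -0.015,"turn": 0},
    {"claw": -1,"x": 0,"y": 0,"z": -0.04,"turn": 0},
    {"claw": -1,"x": 0,"y": 0,"z": -0.07,"turn": 0},
    {"claw": -1,"x": 0,"y": 0,"z": -0.075,"turn": 0},
    {"claw": -1,"x": 0,"y": -0.03,"z": -0.075,"turn": 0},
    {"claw": -1,"x": 0,"y": -0.06,"z": -0.075,"turn": 0},
    {"claw": -1,"x": 0,"y": -0.085,"z": -0.075,"turn": 0},
    {"claw": -1,"x": 0,"y": -0.085,"z": -0.075,"turn": 0},
  ],
)

```text
clock: 28.12
tool_pos: [0.4939, 0.1364, 0.1058]
tcp_rot: [[-0.998, 0.056, -0.001], [0.056, 0.998, -0.001], [0.001, -0.001, -1.0]]
wrist_force: [-0.2, 0.3, -2.7]
width: 0.0118
gripper_force: 30.0
```

Call:
arm_command(
  targets=[
    {"claw": -1,"x": 0,"y": 0,"z": 0,"turn": 0},
    {"claw": -1,"x": 0,"y": 0,"z": 0,"turn": 0},
    {"claw": -1,"x": 0,"y": 0,"z": 0,"turn": 0},
  ],
)

```text
clock: 28.5
tool_pos: [0.4944, 0.1395, 0.1062]
tcp_rot: [[-0.999, 0.051, -0.0], [0.051, 0.999, 0.0], [0.0, 0.0, -1.0]]
wrist_force: [-0.5, 0.1, -2.2]
width: 0.0117
gripper_force: 30.0
```

```bash
python3 - <<'E'
from h import *
f=grab('wrist','w12'); to(495,142.8,31,-3); row(f)
E
```

```text
at [0.4944 0.1393 0.1062] psi -2.97 -> shift [-0.0004  0.0035  0.0752] turn 0.001 w 0.0118 F [ 0.  -0.4 -2.1]
red 1539 (500.4, 262.6, -3.6, 50.1, 8.6) s= 288.0
green 1222 (495.4, 182.8, -4.0, 50.1, 8.0) s= 208.1
blue none
```

Call:
arm_command(
  targets=[
    {"claw": -1,"x": 0,"y": 0,"z": 0.03,"turn": 0},
    {"claw": -1,"x": 0,"y": 0,"z": 0.055,"turn": 0},
    {"claw": -1,"x": 0,"y": 0,"z": 0.07,"turn": 0},
    {"claw": -1,"x": 0,"y": 0,"z": 0.074,"turn": 0},
    {"claw": -1,"x": 0,"y": 0.001,"z": 0.075,"turn": 0},
    {"claw": -1,"x": 0,"y": 0.002,"z": 0.075,"turn": 0},
    {"claw": -1,"x": 0,"y": 0.003,"z": 0.075,"turn": 0},
    {"claw": -1,"x": 0,"y": 0.003,"z": 0.075,"turn": 0},
  ],
)

```text
clock: 29.55
tool_pos: [0.4953, 0.1412, 0.0322]
tcp_rot: [[-0.999, 0.053, 0.001], [0.053, 0.999, -0.0], [-0.001, 0.0, -1.0]]
wrist_force: [-1.1, -3.3, 6.4]
width: 0.0115
gripper_force: 30.0
```

Call:
arm_command(
  targets=[
    {"claw": -1,"x": 0,"y": 0,"z": 0,"turn": 0},
    {"claw": -1,"x": 0,"y": 0,"z": 0,"turn": 0},
  ],
)

```text
clock: 29.8
tool_pos: [0.4953, 0.1412, 0.0322]
tcp_rot: [[-0.999, 0.053, 0.001], [0.053, 0.999, -0.0], [-0.001, 0.0, -1.0]]
wrist_force: [-1.1, -4.1, 6.8]
width: 0.0119
gripper_force: 30.0
```

```bash
python3 - <<'E'
from h import *
f=grab('wrist','w13'); to(495,143,31,-3); row(f)
E
```

```text
at [0.4953 0.1412 0.0322] psi -3.06 -> shift [0.0004 0.0018 0.0012] turn -0.001 w 0.0117 F [-1.5 -4.2  7.1]
red 2299 (494.4, 262.6, -4.7, 38.3, 9.3) s= 287.7
green 1485 (483.8, 183.0, -2.8, 27.7, 7.7) s= 207.7
blue none
```

Call:
arm_command(
  targets=[
    {"claw": -1,"x": 0,"y": 0.001,"z": -0.0015,"turn": 0},
    {"claw": -1,"x": 0,"y": 0.0015,"z": -0.0015,"turn": 0},
    {"claw": -1,"x": 0,"y": 0.0015,"z": -0.0015,"turn": 0},
    {"claw": -1,"x": 0,"y": 0.0015,"z": -0.0015,"turn": 0},
  ],
)

```text
clock: 30.35
tool_pos: [0.4946, 0.1434, 0.0327]
tcp_rot: [[-0.999, 0.052, -0.0], [0.052, 0.999, 0.0], [0.0, 0.0, -1.0]]
wrist_force: [-0.1, -0.7, -3.0]
width: 0.0117
gripper_force: 30.0
```

Call:
arm_command(
  targets=[
    {"claw": -0.45,"x": 0,"y": 0,"z": 0.0005,"turn": 0},
    {"claw": -0.45,"x": 0,"y": 0,"z": 0.0005,"turn": 0},
    {"claw": -0.45,"x": 0,"y": 0,"z": -0.03,"turn": 0},
    {"claw": -0.45,"x": 0,"y": 0,"z": -0.07,"turn": 0},
    {"claw": -0.3,"x": -0.05,"y": -0.02,"z": -0.09,"turn": 0.04},
    {"claw": -0.3,"x": -0.1,"y": -0.035,"z": -0.09,"turn": 0.1},
    {"claw": -0.3,"x": -0.14,"y": -0.035,"z": -0.09,"turn": 0.16},
    {"claw": -0.3,"x": -0.14,"y": -0.035,"z": -0.09,"turn": 0.16},
  ],
)

```text
clock: 31.35
tool_pos: [0.6347, 0.1, 0.1224]
tcp_rot: [[-0.977, 0.213, 0.001], [0.213, 0.977, -0.001], [-0.001, -0.001, -1.0]]
wrist_force: [-0.7, -0.6, -0.0]
width: 0.0307
gripper_force: 0.0
```

```bash
python3 - <<'E'
from h import *
f=grab('wrist','w14'); row(f); p,u,a=tab(f,'blue',(0,0,640,330)); q=a[(a[:,2]>.02)&(a[:,2]<.07)]; print(rect(q)); x=rect(p); to(x[0],x[1],21.5,x[2])
f=grab('top'); 
for c,b in(('red',(190,250,390,335)),('green',(190,250,390,335)),('blue',(290,180,345,260))):
    try:
        p,u,a=tab(f,c,b,.045); print(c,len(p),rect(p))
    except Exception as e: print(c,e)
E
```

```text
red 354 (519.9, 261.3, 0.8, 11.7, 9.0) s= 287.7
green 567 (510.7, 181.5, -0.6, 20.2, 7.6) s= 207.6
blue 910 (607.1, 64.0, -12.4, 49.0, 8.2) s= 95.2
(606.7, 64.0, -12.5, 82.4, 8.3)
at [0.6329 0.1004 0.1222] psi -12.21 -> shift [ 0.0174 -0.0409  0.1007] turn 0.003 w 0.031 F [-0.4 -0.3 -0.2]
red attempt to get argmax of an empty sequence
green attempt to get argmax of an empty sequence
blue attempt to get argmax of an empty sequence
```

Call:
arm_command(
  targets=[
    {"claw": -0.3,"x": 0.0174,"y": -0.041,"z": 0,"turn": 0.003},
    {"claw": -0.3,"x": 0.0174,"y": -0.041,"z": 0.03,"turn": 0.003},
    {"claw": -0.3,"x": 0.0174,"y": -0.041,"z": 0.05,"turn": 0.003},
    {"claw": -0.3,"x": 0.0174,"y": -0.041,"z": 0.08,"turn": 0.003},
    {"claw": -0.3,"x": 0.0174,"y": -0.041,"z": 0.1,"turn": 0.003},
    {"claw": -0.3,"x": 0.0174,"y": -0.041,"z": 0.1,"turn": 0.003},
    {"claw": -1,"x": 0.0174,"y": -0.041,"z": 0.1,"turn": 0.003},
    {"claw": -1,"x": 0.0174,"y": -0.041,"z": 0.1,"turn": 0.003},
  ],
)

```text
clock: 32.45
tool_pos: [0.6078, 0.0646, 0.0239]
tcp_rot: [[-0.977, 0.214, 0.002], [0.214, 0.977, 0.0], [-0.002, 0.001, -1.0]]
wrist_force: [-0.2, -0.1, -0.2]
width: 0.0145
gripper_force: 0.0
```

Call:
arm_command(
  targets=[
    {"claw": -1,"x": 0,"y": 0,"z": 0,"turn": 0},
    {"claw": -1,"x": 0,"y": 0,"z": 0,"turn": 0},
    {"claw": -1,"x": 0,"y": 0,"z": -0.03,"turn": 0},
    {"claw": -1,"x": 0,"y": 0,"z": -0.07,"turn": 0},
    {"claw": -1,"x": 0,"y": 0,"z": -0.09,"turn": 0},
    {"claw": -1,"x": 0,"y": 0,"z": -0.09,"turn": 0},
  ],
)

```text
clock: 33.2
tool_pos: [0.6078, 0.0647, 0.1141]
tcp_rot: [[-0.977, 0.214, 0.003], [0.214, 0.977, 0.001], [-0.002, 0.001, -1.0]]
wrist_force: [0.4, 0.5, -2.0]
width: 0.0077
gripper_force: 30.0
```

```bash
python3 - <<'E'
from h import *
to(491,94,110,-3)
E
```

```text
at [0.6078 0.0647 0.1141] psi -12.36 -> shift [0.1204 0.0037 0.0039] turn -0.163 w 0.0077 F [ 0.4  0.5 -2. ]
```

Call:
arm_command(
  targets=[
    {"claw": -1,"x": 0.03,"y": 0.001,"z": 0,"turn": -0.04},
    {"claw": -1,"x": 0.065,"y": 0.002,"z": 0,"turn": -0.1},
    {"claw": -1,"x": 0.1,"y": 0.003,"z": 0,"turn": -0.163},
    {"claw": -1,"x": 0.12,"y": 0.004,"z": 0,"turn": -0.163},
    {"claw": -1,"x": 0.12,"y": 0.004,"z": 0.03,"turn": -0.163},
    {"claw": -1,"x": 0.12,"y": 0.004,"z": 0.064,"turn": -0.163},
    {"claw": -1,"x": 0.12,"y": 0.004,"z": 0.064,"turn": -0.163},
    {"claw": -1,"x": 0.12,"y": 0.004,"z": 0.064,"turn": -0.163},
  ],
)

```text
clock: 34.2
tool_pos: [0.4907, 0.0938, 0.049]
tcp_rot: [[-0.999, 0.053, -0.001], [0.053, 0.999, -0.0], [0.001, -0.0, -1.0]]
wrist_force: [0.6, -0.1, -1.4]
width: 0.0076
gripper_force: 30.0
```

```bash
python3 - <<'E'
from h import *
f=grab('wrist','w15'); to(491,103,32,-3); row(f)
E
```

```text
at [0.4911 0.094  0.0495] psi -3.05 -> shift [0.0006 0.009  0.0175] turn -0.001 w 0.0077 F [ 0.2  1.1 -1.3]
red 0 (0.0, 0.0, 0.0, 0.0, 0.0) s= 0.0
green 2185 (492.7, 182.3, -3.2, 44.8, 8.3) s= 207.4
blue 920 (465.7, 94.6, -5.2, 34.9, 7.9) s= 118.5
```

Call:
arm_command(
  targets=[
    {"claw": -1,"x": 0,"y": 0,"z": 0.01,"turn": 0},
    {"claw": -1,"x": 0,"y": 0.001,"z": 0.016,"turn": 0},
    {"claw": -1,"x": 0,"y": 0.004,"z": 0.016,"turn": 0},
    {"claw": -1,"x": 0,"y": 0.007,"z": 0.016,"turn": 0},
    {"claw": -1,"x": 0,"y": 0.009,"z": 0.016,"turn": 0},
    {"claw": -1,"x": 0,"y": 0.009,"z": 0.016,"turn": 0},
    {"claw": -1,"x": 0,"y": 0.009,"z": 0.0175,"turn": 0},
    {"claw": -1,"x": 0,"y": 0.009,"z": 0.0175,"turn": 0},
  ],
)

```text
clock: 35.25
tool_pos: [0.4912, 0.1031, 0.0316]
tcp_rot: [[-0.999, 0.053, 0.0], [0.053, 0.999, 0.0], [-0.0, 0.0, -1.0]]
wrist_force: [-1.5, 1.0, 2.2]
width: 0.0077
gripper_force: 30.0
```

```bash
python3 - <<'E'
from h import *
f=grab('wrist','w16'); to(491,103.2,32,-3); row(f)
E
```

```text
at [0.4912 0.103  0.0315] psi -3.04 -> shift [ 0.0002  0.0002 -0.0005] turn -0.001 w 0.0076 F [-0.3  0.6  3.2]
red 0 (0.0, 0.0, 0.0, 0.0, 0.0) s= 0.0
green 2125 (487.7, 182.3, -2.9, 35.1, 8.3) s= 207.2
blue 1557 (480.9, 103.0, -2.6, 30.5, 8.1) s= 127.6
```

View pics/w16.png

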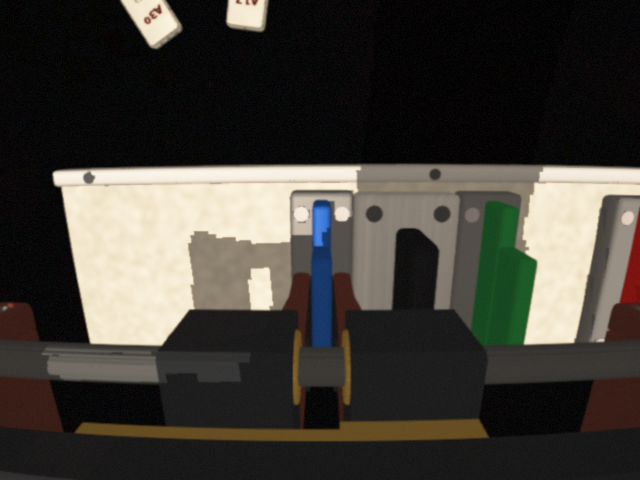

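Call:
arm_command(
  targets=[
    {"claw": -1,"x": 0,"y": 0,"z": 0.0005,"turn": 0},
    {"claw": -0.45,"x": 0,"y": 0,"z": 0,"turn": 0},
    {"claw": -0.45,"x": 0,"y": 0,"z": 0,"turn": 0},
    {"claw": -0.45,"x": 0,"y": 0,"z": -0.03,"turn": 0},
    {"claw": -0.45,"x": 0,"y": 0,"z": -0.065,"turn": 0},
    {"claw": -0.45,"x": 0,"y": 0.02,"z": -0.065,"turn": 0},
    {"claw": -0.45,"x": 0,"y": 0.04,"z": -0.065,"turn": 0},
    {"claw": -0.45,"x": 0,"y": 0.04,"z": -0.065,"turn": 0},
  ],
)

```text
clock: 36.3
tool_pos: [0.4928, 0.1448, 0.0958]
tcp_rot: [[-0.999, 0.05, -0.001], [0.05, 0.999, 0.0], [0.001, 0.0, -1.0]]
wrist_force: [-0.2, -0.1, -0.1]
width: 0.0238
gripper_force: 0.0
```

Call:
arm_command(
  targets=[
    {"claw": -0.45,"x": 0,"y": 0,"z": 0,"turn": 0},
    {"claw": -0.45,"x": 0,"y": 0,"z": 0,"turn": 0},
    {"claw": -0.45,"x": 0,"y": 0,"z": 0,"turn": 0},
  ],
)

```text
clock: 36.67
tool_pos: [0.4932, 0.1423, 0.0962]
tcp_rot: [[-0.999, 0.054, -0.0], [0.054, 0.999, -0.0], [0.0, -0.0, -1.0]]
wrist_force: [0.3, 0.8, 0.5]
width: 0.0241
gripper_force: 0.0
```

```bash
python3 - <<'E'
from h import *
f=grab('wrist','w17'); to(494.6,143.3,31.5,-3); row(f)
E
```

```text
at [0.4933 0.1424 0.0963] psi -3.07 -> shift [-0.0013  0.0009  0.0648] turn -0.001 w 0.0241 F [-0.2 -0.2 -0.2]
red 1673 (500.0, 262.6, -3.5, 49.3, 8.5) s= 288.0
green 1325 (495.3, 182.7, -3.2, 49.8, 8.2) s= 208.0
blue 1386 (490.8, 102.9, -2.8, 50.1, 8.3) s= 128.0
```

Call:
arm_command(
  targets=[
    {"claw": -0.45,"x": -0.001,"y": 0.0009,"z": 0.03,"turn": 0},
    {"claw": -0.45,"x": -0.001,"y": 0.0009,"z": 0.055,"turn": 0},
    {"claw": -0.45,"x": -0.001,"y": 0.0009,"z": 0.0645,"turn": 0},
    {"claw": -0.45,"x": -0.001,"y": 0.0009,"z": 0.0645,"turn": 0},
    {"claw": -0.45,"x": -0.001,"y": 0.0009,"z": 0.0645,"turn": 0},
    {"claw": -1,"x": -0.001,"y": 0.0009,"z": 0.0645,"turn": 0},
    {"claw": -1,"x": -0.001,"y": 0.0009,"z": 0.0645,"turn": 0},
    {"claw": -1,"x": -0.001,"y": 0.0009,"z": 0.0645,"turn": 0},
  ],
)

```text
clock: 37.72
tool_pos: [0.4947, 0.1439, 0.0325]
tcp_rot: [[-0.999, 0.053, 0.001], [0.053, 0.999, 0.001], [-0.001, 0.001, -1.0]]
wrist_force: [-1.4, -0.4, 6.1]
width: 0.0121
gripper_force: 30.0
```

Call:
arm_command(
  targets=[
    {"claw": -1,"x": 0,"y": 0,"z": 0,"turn": 0},
    {"claw": -1,"x": 0,"y": 0,"z": -0.02,"turn": 0},
    {"claw": -1,"x": 0,"y": 0,"z": -0.05,"turn": 0},
    {"claw": -1,"x": 0,"y": 0,"z": -0.085,"turn": 0},
    {"claw": -1,"x": 0,"y": 0,"z": -0.11,"turn": 0},
    {"claw": -1,"x": 0,"y": -0.03,"z": -0.11,"turn": 0},
    {"claw": -1,"x": -0.01,"y": -0.08,"z": -0.11,"turn": -0.03},
    {"claw": -1,"x": -0.02,"y": -0.13,"z": -0.11,"turn": -0.06},
  ],
)

```text
clock: 38.72
tool_pos: [0.5072, 0.0121, 0.1418]
tcp_rot: [[-1.0, -0.01, -0.0], [-0.01, 1.0, 0.0], [-0.0, 0.0, -1.0]]
wrist_force: [0.1, -0.2, -2.5]
width: 0.0118
gripper_force: 30.0
```

```bash
python3 - <<'E'
from h import *
to(543,-219,140,4.1); s=arm.state(); print(s['gripper_force'],s['clock'])
f=grab('wrist'); row(f)
f=grab('top'); C=cloud(f); p=blob(f,C,(400,180,520,300),.068,.084); print('front/unit',rect(p)); p=blob(f,C,(440,260,520,330),.05,.07); print('bar',rect(p))
E
```

```text
at [0.5072 0.0121 0.1418] psi 0.55 -> shift [-0.0336 -0.2314  0.0018] turn -0.062 w 0.0118 F [ 0.1 -0.2 -2.5]
30.00093251466751 38.725
red 0 (0.0, 0.0, 0.0, 0.0, 0.0) s= 0.0
green 641 (495.6, 179.7, -2.4, 47.7, 2.8) s= 205.0
blue 433 (490.9, 98.9, -2.6, 48.6, 2.3) s= 124.1
front/unit (639.0, -249.7, -86.0, 103.8, 68.9)
bar (445.4, -250.7, -86.0, 65.7, 45.8)
```

Call:
arm_command(
  targets=[
    {"claw": -1,"x": -0.01,"y": -0.05,"z": 0,"turn": -0.02},
    {"claw": -1,"x": -0.02,"y": -0.105,"z": 0,"turn": -0.04},
    {"claw": -1,"x": -0.03,"y": -0.16,"z": 0,"turn": -0.062},
    {"claw": -1,"x": -0.034,"y": -0.205,"z": 0,"turn": -0.062},
    {"claw": -1,"x": -0.034,"y": -0.231,"z": 0,"turn": -0.062},
    {"claw": -1,"x": -0.034,"y": -0.231,"z": 0.0,"turn": -0.062},
    {"claw": -1,"x": -0.034,"y": -0.231,"z": 0.03,"turn": -0.062},
    {"claw": -1,"x": -0.034,"y": -0.231,"z": 0.05,"turn": -0.062},
  ],
)

```text
clock: 39.83
tool_pos: [0.5428, -0.2155, 0.0906]
tcp_rot: [[-0.997, -0.071, -0.001], [-0.071, 0.997, 0.002], [0.001, 0.002, -1.0]]
wrist_force: [-0.8, 0.2, -3.0]
width: 0.0119
gripper_force: 30.0
```

Call:
arm_command(
  targets=[
    {"claw": -1,"x": 0,"y": 0,"z": 0.02,"turn": 0},
    {"claw": -1,"x": 0,"y": 0,"z": 0.04,"turn": 0},
    {"claw": -1,"x": 0,"y": 0,"z": 0.053,"turn": 0},
    {"claw": -1,"x": 0,"y": 0,"z": 0.057,"turn": 0},
    {"claw": -1,"x": 0,"y": 0,"z": 0.057,"turn": 0},
  ],
)

```text
clock: 40.45
tool_pos: [0.5436, -0.2172, 0.0352]
tcp_rot: [[-0.998, -0.07, 0.001], [-0.07, 0.998, 0.0], [-0.001, 0.0, -1.0]]
wrist_force: [-0.1, -0.2, -2.0]
width: 0.0115
gripper_force: 30.0
```

Call:
arm_command(
  targets=[
    {"claw": -1,"x": 0,"y": 0,"z": 0.0015,"turn": 0},
    {"claw": -1,"x": 0,"y": 0,"z": 0.0015,"turn": 0},
    {"claw": -0.3,"x": 0,"y": 0,"z": 0.0015,"turn": 0},
    {"claw": -0.3,"x": 0,"y": 0,"z": 0.0015,"turn": 0},
    {"claw": -0.3,"x": 0,"y": 0,"z": -0.03,"turn": 0},
    {"claw": -0.3,"x": 0,"y": 0,"z": -0.07,"turn": 0},
    {"claw": -0.6,"x": 0.0,"y": 0,"z": -0.1,"turn": 0},
    {"claw": -1,"x": 0.05,"y": -0.003,"z": -0.1,"turn": 0},
  ],
)

```text
clock: 41.45
tool_pos: [0.4969, -0.2243, 0.137]
tcp_rot: [[-0.997, -0.072, 0.006], [-0.072, 0.997, -0.002], [-0.006, -0.003, -1.0]]
wrist_force: [-0.9, -0.8, -0.8]
width: 0.0145
gripper_force: 0.0
```

Call:
arm_command(
  targets=[
    {"claw": -1,"x": 0.05,"y": -0.002,"z": 0,"turn": 0},
    {"claw": -1,"x": 0.1,"y": -0.004,"z": 0,"turn": 0},
    {"claw": -1,"x": 0.115,"y": -0.004,"z": 0,"turn": 0},
    {"claw": -1,"x": 0.115,"y": -0.004,"z": 0.0,"turn": 0},
  ],
)

```text
clock: 41.95
tool_pos: [0.379, -0.2363, 0.1352]
tcp_rot: [[-0.998, -0.068, 0.001], [-0.068, 0.998, 0.0], [-0.001, 0.0, -1.0]]
wrist_force: [1.0, 0.1, -0.7]
width: 0.0004
gripper_force: 0.0
```

```bash
python3 - <<'E'
from h import *
to(385,-235,45,4.2); f=grab('wrist','w18'); C=cloud(f)
for lo,hi in ((.046,.068),):
    p=blob(f,C,(0,0,640,330),lo,hi); print('bar?',rect(p),len(p))
f=grab('top','t2'); C=cloud(f)
p=blob(f,C,(400,180,520,320),.048,.0635); print('rib?',rect(p),len(p),p[:,2].max())
p=blob(f,C,(440,240,520,330),.05,.07); print('bar',rect(p))
E
```

```text
at [ 0.379  -0.2363  0.1352] psi 3.91 -> shift [-0.006   0.0009  0.0902] turn -0.005 w 0.0004 F [ 1.   0.1 -0.7]
bar? (345.7, -400.6, -0.1, 229.0, 4.1) 6711
rib? (541.3, -216.7, 4.3, 59.8, 13.0) 208 0.06216792638194468
bar (445.4, -233.5, -85.8, 104.5, 45.9)
```

View pics/t2.png

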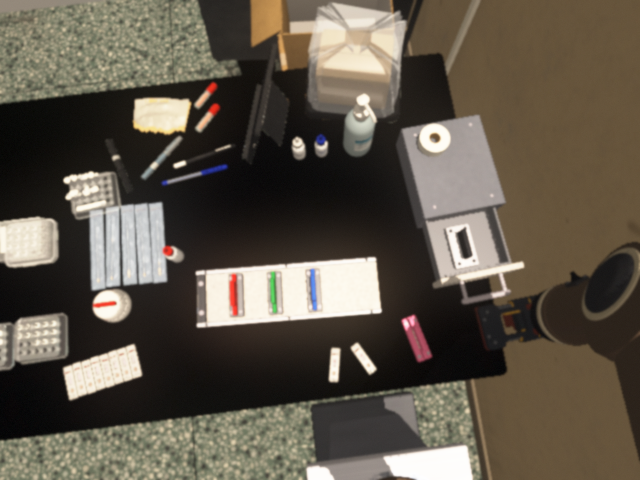

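Call:
arm_command(
  targets=[
    {"claw": -1,"x": 0,"y": 0,"z": 0.045,"turn": -0.005},
    {"claw": -1,"x": 0,"y": 0,"z": 0.088,"turn": -0.005},
    {"claw": -1,"x": 0,"y": 0,"z": 0.088,"turn": -0.005},
    {"claw": -1,"x": -0.015,"y": 0,"z": 0.088,"turn": -0.005},
    {"claw": -1,"x": -0.03,"y": 0,"z": 0.088,"turn": -0.005},
    {"claw": -1,"x": -0.05,"y": 0,"z": 0.088,"turn": -0.005},
    {"claw": -1,"x": -0.075,"y": 0,"z": 0.088,"turn": -0.005},
    {"claw": -1,"x": -0.1,"y": 0,"z": 0.088,"turn": -0.005},
  ],
)

```text
clock: 43.05
tool_pos: [0.4808, -0.2291, 0.0482]
tcp_rot: [[-0.997, -0.075, 0.002], [-0.075, 0.997, -0.0], [-0.002, -0.0, -1.0]]
wrist_force: [-1.8, -0.9, 0.8]
width: 0.0005
gripper_force: 1.1
```

Call:
arm_command(
  targets=[
    {"claw": -1,"x": -0.02,"y": 0,"z": 0,"turn": 0},
    {"claw": -1,"x": -0.04,"y": 0,"z": 0,"turn": 0},
    {"claw": -1,"x": -0.05,"y": 0,"z": 0,"turn": 0},
    {"claw": -1,"x": -0.055,"y": 0,"z": 0,"turn": 0},
    {"claw": -1,"x": -0.06,"y": 0,"z": 0,"turn": 0},
    {"claw": -1,"x": -0.063,"y": 0,"z": 0,"turn": 0},
  ],
)

```text
clock: 43.8
tool_pos: [0.5344, -0.2251, 0.0465]
tcp_rot: [[-0.997, -0.072, -0.012], [-0.072, 0.997, 0.003], [0.012, 0.004, -1.0]]
wrist_force: [-27.4, 1.1, 22.2]
width: 0.0007
gripper_force: 13.3
```

Call:
arm_command(
  targets=[
    {"claw": -1,"x": 0.02,"y": 0,"z": 0,"turn": 0},
    {"claw": -1,"x": 0.04,"y": 0,"z": 0,"turn": 0},
    {"claw": -1,"x": 0.05,"y": 0,"z": -0.04,"turn": 0},
    {"claw": -1,"x": 0.06,"y": 0,"z": -0.09,"turn": 0},
    {"claw": -1,"x": 0.1,"y": 0,"z": -0.12,"turn": 0},
    {"claw": -1,"x": 0.1,"y": 0,"z": -0.12,"turn": 0},
    {"claw": -1,"x": 0.1,"y": 0,"z": -0.12,"turn": 0},
    {"claw": -1,"x": 0.1,"y": 0,"z": -0.12,"turn": 0},
  ],
)

```text
clock: 44.8
tool_pos: [0.4422, -0.2315, 0.166]
tcp_rot: [[-0.997, -0.075, -0.001], [-0.075, 0.997, 0.0], [0.001, 0.0, -1.0]]
wrist_force: [0.8, -0.3, -0.6]
width: 0.0008
gripper_force: 0.0
```

```bash
python3 - <<'E'
from h import *
s=arm.state(); print(s['tool_pos'],s['wrist_force'],s['clock'])
f=grab('top'); C=cloud(f)
for n,b,lo,hi in [('unit',(385,100,515,245),.074,.086),('bar',(440,205,500,250),.05,.075),('bottle',(155,240,190,270),.06,.12)]:
    p=blob(f,C,b,lo,hi); print(n,len(p),rect(p),p[:,0].min().round(3))
for c in('red','green','blue'):
    p,u,a=tab(f,c,(190,250,390,335),.045); print(c,len(p),rect(p),np.array(rect(p)[:2])@YB)
E
```

```text
[ 0.44220362 -0.23153576  0.1660321 ] [ 0.78119627 -0.28342537 -0.59544378] 44.8
unit 7279 (696.0, -211.7, 4.3, 213.2, 171.8) 0.584
bar 539 (568.7, -233.5, -85.5, 128.9, 46.3) 0.541
bottle 76 (597.8, 383.7, -33.1, 17.6, 17.3) 0.59
red 124 (497.9, 264.1, -4.6, 48.8, 7.2) 289.39852
green 98 (493.5, 184.3, -3.6, 49.4, 6.3) 209.47566
blue 82 (487.0, 104.3, -3.1, 50.5, 6.4) 129.24491
```

```bash
python3 -c "from h import *; print(arm.close_job())"
```

```text
the job is handed in; nothing more can be done
None
```

The job is handed in at about 45 s on the robot clock. The red, green and blue dividers (yellow was missing) stand in the channel about 65 mm from the stop and 80 mm apart. The spacer is back flat in the drawer, the drawer is pushed home, and the red-capped bottle has not moved. One slip happened on the way: lifting the spacer after red shifted red about 5 mm, and I pushed it back with the spacer; the hand-in call gave no verdict.

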